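Load a herb sample cassette into the bench analyser and latch its lever

TASK

Take the green-backed sample cassette out of the rack, lay it flat on the black rubber mat with its window up and let go, then take it across its width and set it flat, window still up, in the aluminium carriage of the analyser. Push the carriage by its orange tab along its slide until it clicks home, and only then press the red-padded sprung lever down until its detent holds it. Leave the blue-backed cassette, the jars, the green carton and the glass dish where they are.

Things in the scene. Friction and masses are not known exactly. Their poses are not given: they have to be found in the camera images.
- green_cassette: Flat box 120 x 60 x 22 mm, 0.18 kg: an 11 mm white half with a round amber window (38 mm) in its face, and a green half. Starts standing on a long edge in the rack, 60 mm tall. Origin: middle of that edge. x along the 120 mm length, y through the thickness, out of the window face, z across the 60 mm width (up at the start).
- green_cassette_mid (a point): Centre of the green cassette's volume (30 mm along z from its origin); axes as the cassette's.
- blue_cassette: The same kind of cassette with a blue back, in the rack's other slot; leave it alone. Origin and axes as for the green one.
- rack: Fixed low white rack, 160 x 136 mm, floor 6 mm thick. Two slots along its y axis at x = -40 and +40 mm, 26 mm wide between grey lips that reach 18 mm above the table. Cassettes stand on its floor, tops 66 mm above the table, windows facing the rack's +x. Origin: centre of its underside.
- mat: Fixed black rubber mat, 120 mm along x, 170 mm along y, 3 mm thick. Origin: centre of its underside.
- analyser: Fixed bench analyser. Origin on the table below where the pocket is when home. A grey rail bed 20 mm high, 100 mm wide runs along y from -215 to +75 mm; the white housing, 85 mm high, fills x = 65 to 215 mm, y = -75 to 75 mm. The lever is hinged on top of the housing's near edge and points to -x.
- carriage (a joint): Slide of the carriage along the analyser's +y axis (m): 0 to 0.025 at the start (out), 0.130 home. It slides against light friction (1.6 N) and stays where it is left; from about 0.115 a spring ball resists with up to about 15 N, and past 0.124 the detent pulls it home and holds it.
- pocket (a point): Centre of the floor of the carriage's open pocket, 30 mm above the table; axes as the analyser's. The pocket is 68 mm along x and 128 mm along y, so the cassette's length goes along y, either way round. Its long-side lips are 6 mm high, 5 mm thick, its end walls 12 mm high.
- push_tab (a point): Centre of the outer (-y) face of the carriage's orange push tab, 50 mm wide along x, 44 mm tall, 8 mm thick, top 66 mm above the table. Push it toward the analyser's +y.
- lever (a joint): Hinge of the sprung lever (rad): 0 raised (as it starts, 0.70 above level), 0.70 fully down and level. A spring lifts it; from about 0.37 a spring ball resists too, up to about 10 N at the pad, and past 0.57 the detent pulls it down and holds it.
- lever_hinge (a point): Hinge of the lever, 108 mm above the table; axes as the analyser's, the lever turns about y.
- lever_pad (a point): Centre of the top face of the red press pad, 60 mm along the lever, 50 mm wide; 190 mm from the hinge along the lever and 13 mm above the lever's centre line. About 240 mm above the table when raised, 121 mm when down. This frame turns with the lever and equals the analyser's axes when the lever is raised.
- jar: Clear glass jar with red cap, 48 mm across, 75 mm tall, loose; leave alone. Origin: centre of its underside.
- brown_jar: Amber jar with black cap, 54 mm across, 85 mm tall, loose; leave alone. Origin: centre of its underside.
- carton: Standing light green carton, 45 x 70 x 130 mm tall, loose; leave alone. Origin: centre of its underside.
- dish: Shallow glass dish, 100 mm across, 16 mm high, loose; leave alone. Origin: centre of its underside.

How it is judged:
On the way, in this order (a step that is already met when the one before it is completed fails the run):
1. the green cassette lies flat on the rubber mat, window up, its centre within 40 mm of the mat's centre, released and at rest (angle between green_cassette's own y axis and vertical below 0.08 rad and horizontal distance between green_cassette_mid and mat below 0.04 m and height (world z) of green_cassette_mid below 0.018 m and contact force between the fingers and green_cassette below 0.1 N and linear speed of green_cassette below 0.03 m/s), for 0.2 s.
2. the green cassette lies flat on the floor of the carriage's pocket, window up, released, with the carriage still out (less than 60 mm pushed in) (horizontal distance between green_cassette_mid and pocket below 0.007 m and z of green_cassette_mid in the frame of pocket between 0.008 and 0.0135 m and angle between green_cassette's own y axis and vertical below 0.08 rad and angle between the x axis of green_cassette and the y axis of pocket, either way round below 0.08 rad and contact force between the fingers and green_cassette below 0.1 N and linear speed of green_cassette below 0.03 m/s and value of joint carriage below 0.06 m), for 0.2 s.
3. the carriage is home in its detent (pushed in 126 mm or more) with the lever still raised (less than 0.2 rad) (value of joint carriage above 0.126 m and value of joint lever below 0.2 rad), for 0.2 s.
4. the lever is pressed down into its detent (0.67 rad or more) (value of joint lever above 0.67 rad), for 0.2 s.
At the end, for the whole second after the job is handed in: Green cassette flat, window up and released on the floor of the carriage's pocket (centres within 7 mm); carriage home in its detent (126 mm or more); lever held down by its detent (0.67 rad or more); blue cassette within 15 mm, jars, carton and dish within 30 mm of their starts (horizontal distance between green_cassette_mid and pocket below 0.007 m and z of green_cassette_mid in the frame of pocket between 0.008 and 0.0135 m and angle between green_cassette's own y axis and vertical below 0.08 rad and angle between the x axis of green_cassette and the y axis of pocket, either way round below 0.08 rad and contact force between the fingers and green_cassette below 0.1 N and linear speed of green_cassette below 0.03 m/s and value of joint carriage above 0.126 m and value of joint lever above 0.67 rad and velocity of joint lever below 0.05 rad/s and distance of blue_cassette from where it was at the start of the episode below 0.015 m and distance of each of jar, brown_jar, carton, dish from where it was at the start of the episode below 0.03 m); the robot touches nothing.
It fails at once if the blue cassette is moved by more than 15 mm (distance of blue_cassette from where it was at the start of the episode above 0.015 m).
It fails at once if a jar, the carton or the dish is moved by more than 30 mm (distance of any of jar, brown_jar, carton, dish from where it was at the start of the episode above 0.03 m).
It also fails if it takes over 72 s, if anything falls off the work surface, if the arm or the gripper's body presses on something with over 40 N, if the wrist force passes 120 N, or if a joint passes its speed limit or range.

ROBOT

A 6-joint arm with a two-finger parallel gripper is mounted at the origin on the work surface. World frame = base frame: x ahead of the robot, y to its left, z up, the work surface at z = 0. Lengths are in m, angles in rad, forces in N, time in s.
With the tool pointing down it reaches from about 0.425 to 0.95 m from the base axis. Payload 3.5 kg.
Tool frame: the origin (TCP) lies at the very end of the fingers, on their centre line; the grasp point (between the pads) lies 19 mm behind it; z points along the fingers, y is the direction in which the jaws open and shut (so a half turn about z gives the same grasp; the last joint's range is limited). The gripper opens to 85 mm and grips with 20 to 120 N. Pads are 22 mm wide; open, the fingers measure 114 mm over their backs; the gripper's body (76 mm by 85 mm) begins 54 mm behind the grasp point. The pads swing forward as they close: fully open they stand 13 mm farther back than shut.
Start: joints at [-1.254, 0.286, 1.577, -0, 1.279, -0.15], TCP at [0.304, -0.603, 0.231] pointing down, gripper open.
Joint ranges: [-2.77, 2.77], [-0.9, 2.22], [0.21, 2.48], [-1.53, 4.67], [0.24, 2.81], [-2.84, 2.84]. Speed limits (rad/s): [2.79, 2.79, 3.14, 3.14, 3.14, 3.14].

INTERFACE

Orientations are given as a unit quaternion [x, y, z, w].
In Python, from plant import ctrl, eyes, ticket gives the robot as it stands.
- The arm moves only by the tool send_rows, never from a script. Its arguments are lists of equal length, an entry for each row: "translation": the shift along the tool's x, y, z in units of 30 mm (1.0 is 30 mm), a list of three; "rotation": the turn, a rotation vector about the tool's x, y, z in units of 5 degrees (1.0 is 5 degrees), a list of three; "grip": the finger opening in mm, from 0 to 85.4. A call has 1 to 5 rows; each row shifts and turns the commanded pose from where the row before left it, along the tool's axes as they then stand; what a row does not reach is not made up. A row lasts 1/8 s, in which the tool goes at most 62.5 mm and 10.7 degrees, less where a joint would pass 70% of its speed; a pose out of reach is approached as far as the arm can. A call is refused whole if a number of a shift passes 1 or a number of a turn 1, either way. A call with a gripper value outside its range is refused whole. The fingers move at their own pace and stop on an object; "squeeze" is the grip in N (left out, the last holds). Time passes only in rows, so rows that do not move let the fingers close. It gives the time, the measured TCP pose, the force and the opening at its end, in the units of the state.
- ctrl.get_state(): the state, without advancing time (a new reading comes with each control period).
- eyes.read_camera(name): name is "scene" or "top" or "wrist"; returns a dict with "image" (400x640x3 uint8, blue, green, red), "mtx" (3x3 intrinsics, pixels), "xyz" and "orientation" of the camera in the world; the wrist camera has in their place "hand_eye" (4x4, takes a point from camera to tool coordinates, whose origin is the TCP and whose axes are the flange's). Camera axes: x right, y down, z forward; pixel columns grow to the right and rows downward; lengths in m; the calibration is good to about 2 mm. A picture is of the moment at which its call begins: read the wrist's pose just before it. There is no depth.
- ticket.sign_off(): hands the job in, once; it reports no verdict.
The state is a dict: "time": time; "qpos": joint angles; "dq": joint speeds; "joint_efforts": joint torques, N m; "eef_pos": TCP position; "tcp_rot": TCP orientation; "contact_force": force on the tool from outside, world axes, zero at the start; "wrist_torque": the same for the moment, N m; "opening": opening from 0.0 (shut) to 1.0 (fully open).
Only numpy, scipy, OpenCV 4.12 (cv2) and the standard library are available. Lean on these libraries where they do the work, as an engineer would, in place of code of your own. Each camera call takes 0.05 s, during which the arm holds its last target. There are 200 camera calls.

## Working session

There is one attempt and no reset: what is moved stays moved. The work goes in short steps, Python scripts to look and compute and a tool call to move; the robot and the scene stay as the last step left them, time stands still between calls to the robot, and variables do not carry over. Pictures are saved under pics/ and viewed, about 8 in all and at most 12, crops included, and the job is handed in when it is done.

Besides the shell and the picture viewer there is one more tool, called after "Call:" as name(argument=value, ...) on one line, values as JSON. send_rows: Moves the arm, as the interface text tells. Its arguments: {"type":"object","properties":{"translation":{"type":"array"},"rotation":{"type":"array"},"grip":{"type":"array"},"squeeze":{"type":"number"}},"required":["translation","rotation","grip"]}

```bash
ls; mkdir -p pics; cat > look.py <<'E'
from plant import ctrl, eyes, ticket
import cv2, numpy as np, json
from scipy.spatial.transform import Rotation as R
def cam(name):
    s=ctrl.get_state(); d=eyes.read_camera(name)
    K=np.array(d['mtx']); im=np.array(d['image'])
    if 'hand_eye' in d:
        T=np.eye(4); T[:3,:3]=R.from_quat(s['tcp_rot']).as_matrix(); T[:3,3]=s['eef_pos']
        M=T@np.array(d['hand_eye'])
    else:
        M=np.eye(4); o=np.array(d['orientation'])
        M[:3,:3]=R.from_quat(o).as_matrix() if o.size==4 else o.reshape(3,3); M[:3,3]=d['xyz']
    return im,K,M
def onz(px,K,M,z):
    px=np.atleast_2d(np.array(px,float))
    r=(M[:3,:3]@np.linalg.inv(K)@np.c_[px,np.ones(len(px))].T).T
    return M[:3,3]+r*((z-M[2,3])/r[:,2])[:,None]
def proj(P,K,M):
    P=np.atleast_2d(P); c=(P-M[:3,3])@M[:3,:3]; u=c@K.T; return u[:,:2]/u[:,2:]
E
python3 - <<'E'
from look import *
for n in('scene','top'):
    im,K,M=cam(n); cv2.imwrite(f'pics/{n}0.png',im); np.savez(f'pics/{n}0.npz',im=im,K=K,M=M)
    print(n,K.round(1).tolist(),M.round(3).tolist())
print(ctrl.get_state())
E
```

```text
pics
scene [[373.6, 0.0, 320.8], [0.0, 373.6, 198.2], [0.0, 0.0, 1.0]] [[0.309, 0.761, -0.571, 1.092], [0.951, -0.251, 0.181, -0.19], [-0.005, -0.598, -0.801, 0.982], [0.0, 0.0, 0.0, 1.0]]
top [[412.0, 0.0, 318.9], [0.0, 412.0, 198.7], [0.0, 0.0, 1.0]] [[-0.007, -0.983, 0.185, 0.295], [-1.0, 0.005, -0.009, 0.006], [0.008, -0.185, -0.983, 1.393], [0.0, 0.0, 0.0, 1.0]]
{'time': 0.1, 'qpos': array([-1.25400954e+00,  2.87107758e-01,  1.57803268e+00,  1.08279351e-05,
        1.27859929e+00, -1.49991383e-01]), 'dq': array([ 1.03395239e-03, -1.52244946e-03, -3.98293036e-03,  8.21567219e-05,
       -2.70685141e-03, -6.14235196e-04]), 'joint_efforts': array([-1.29521482e-04, -4.07300341e+01, -2.93699956e+01, -2.20146280e-04,
        3.44738903e-03, -8.98679360e-06]), 'eef_pos': array([ 0.30360465, -0.60220273,  0.23006391]), 'tcp_rot': array([ 9.72887971e-01,  2.31274389e-01, -8.42619618e-05, -1.07023745e-03]), 'contact_force': array([ 0.84403597,  0.87978935, -0.79740719]), 'wrist_torque': array([ 0.02059235, -0.02589249, -0.0258996 ]), 'opening': 0.9987069457352626}
```

View pics/scene0.png

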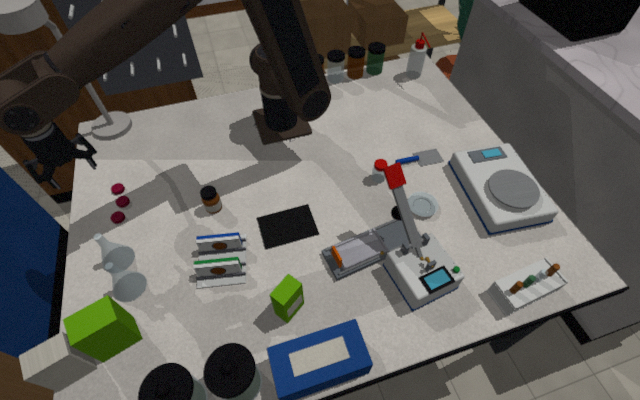

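View pics/top0.png

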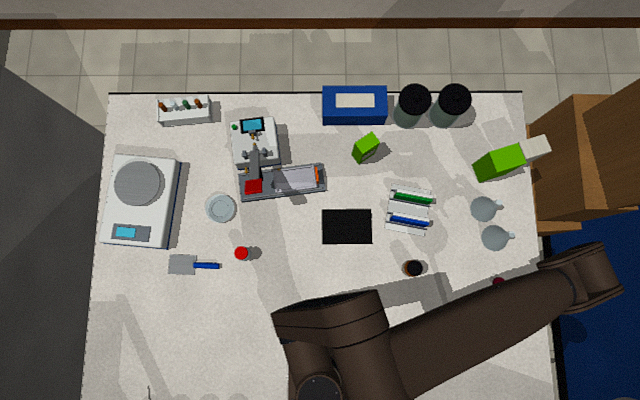

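The scene view shows the rack near (220,260), with green in the slot nearer the camera and both windows facing the camera. It also shows the mat at (288,225), the carriage with its orange tab at (337,257), and the red pad at (396,176). In the top view the rack is near (410,210), the mat at (347,226), the tab at (317,175) and the pad at (253,186). Next I'll measure by colour.

```bash
cat > m1.py <<'E'
from look import *
D={n:np.load(f'pics/{n}0.npz') for n in('scene','top')}
def blob(n,lo,hi,box):
    d=D[n]; h=cv2.cvtColor(d['im'],cv2.COLOR_BGR2HSV); m=cv2.inRange(h,np.array(lo),np.array(hi))
    x0,y0,x1,y1=box; k=np.zeros_like(m); k[y0:y1,x0:x1]=m[y0:y1,x0:x1]
    c=max(cv2.findContours(k,cv2.RETR_EXTERNAL,cv2.CHAIN_APPROX_NONE)[0],key=cv2.contourArea)
    return cv2.minAreaRect(c),cv2.contourArea(c)
def show(name,n,lo,hi,box,z):
    r,a=blob(n,lo,hi,box); P=onz(np.vstack([r[0],cv2.boxPoints(r)]),D[n]['K'],D[n]['M'],z)[:,:2]
    print(name,n,'px',np.round(r[0],1),a,'c',P[0].round(3),'corners',P[1:].round(3).tolist())
show('mat','top',(0,0,0),(180,255,45),(310,195,385,255),.003)
show('mat','scene',(0,0,0),(180,255,45),(245,195,330,255),.003)
show('green','top',(45,100,30),(75,255,255),(380,180,445,215),.066)
show('green','scene',(45,100,30),(75,255,255),(185,250,255,275),.066)
show('blue','top',(100,120,30),(130,255,255),(380,200,445,240),.066)
show('blue','scene',(100,120,30),(130,255,255),(185,225,255,255),.066)
show('tab','top',(5,150,80),(20,255,255),(300,155,335,195),.06)
show('tab','scene',(5,150,80),(20,255,255),(320,235,350,275),.045)
show('pad','top',(0,150,60),(4,255,255),(235,170,270,200),.24)
show('pad','scene',(0,150,60),(4,255,255),(382,155,415,192),.24)
E
python3 m1.py
python3 - <<'E'
import cv2,numpy as np
a=cv2.imread('pics/top0.png')
b=cv2.resize(a[140:250,220:450],None,fx=3.4,fy=3.4,interpolation=cv2.INTER_CUBIC)
cv2.imwrite('pics/topz.png',b)
E
```

```text
mat top px [346.5 226.5] 1576.0 c [ 0.461 -0.099] corners [[0.518, -0.017], [0.517, -0.184], [0.405, -0.181], [0.406, -0.016]]
mat scene px [287.5 225.7] 1608.0 c [ 0.465 -0.1  ] corners [[0.405, -0.184], [0.403, -0.009], [0.522, -0.018], [0.521, -0.183]]
green top px [412.9 198.2] 190.0 c [ 0.546 -0.314] corners [[0.548, -0.251], [0.569, -0.256], [0.543, -0.378], [0.523, -0.373]]
green scene px [216.  260.1] 71.0 c [ 0.551 -0.32 ] corners [[0.536, -0.378], [0.559, -0.261], [0.567, -0.262], [0.543, -0.378]]
blue top px [409. 221.] 172.0 c [ 0.47  -0.298] corners [[0.473, -0.235], [0.492, -0.239], [0.467, -0.361], [0.449, -0.357]]
blue scene px [217.5 235.3] 54.0 c [ 0.474 -0.304] corners [[0.458, -0.36], [0.481, -0.246], [0.489, -0.247], [0.466, -0.361]]
tab top px [316.6 174.5] 25.5 c [0.629 0.001] corners [[0.657, 0.01], [0.659, 0.001], [0.6, -0.007], [0.599, 0.002]]
tab scene px [336.6 256.2] 79.0 c [0.632 0.001] corners [[0.601, -0.011], [0.597, 0.006], [0.662, 0.013], [0.666, -0.004]]
pad top px [253.  186.1] 205.0 c [0.55  0.184] corners [[0.567, 0.213], [0.574, 0.162], [0.533, 0.156], [0.526, 0.206]]
pad scene px [392.4 172. ] 371.0 c [0.541 0.182] corners [[0.491, 0.165], [0.488, 0.219], [0.589, 0.198], [0.591, 0.147]]
```

View pics/topz.png

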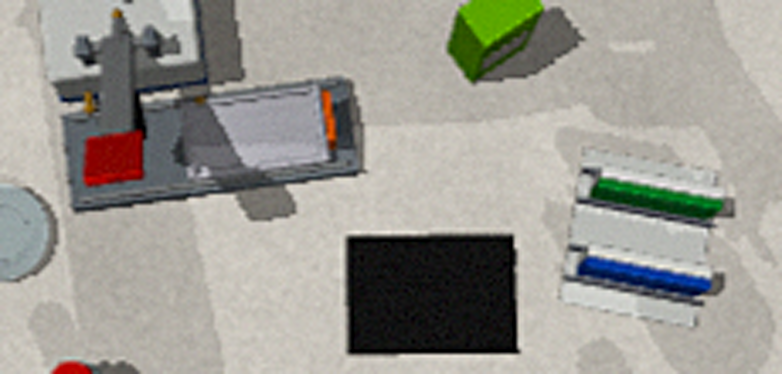

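The crop shows the green and blue top strips at about 12° yaw, the empty carriage with its orange tab at the right (328,120), and the analyser yawed about +8°. The green cassette's mid-plane comes to (0.556,-0.318) and the two views agree. I'll check the hand-eye and write a helper that works out moves.

```bash
cat > plan.py <<'E'
from look import *
def rot(az_y,tilt=0,dirn=0):
    """tool down with tool y at azimuth az_y (deg), then tilted so the tool points toward azimuth dirn by tilt deg"""
    a=np.radians(az_y); y=np.array([np.cos(a),np.sin(a),0]); z=np.array([0,0,-1.]); x=np.cross(y,z)
    d=np.radians(dirn); ax=np.cross(z,[np.cos(d),np.sin(d),0])
    return R.from_rotvec(ax*np.radians(tilt))*R.from_matrix(np.c_[x,y,z])
def rows(pos,Rt,n,p0=None,R0=None):
    s=ctrl.get_state(); p=np.array(s['eef_pos']) if p0 is None else np.array(p0); Rc=R.from_quat(s['tcp_rot']) if R0 is None else R0
    pos=np.array(pos); v=(Rc.inv()*Rt).as_rotvec()/n; rv=np.round(np.degrees(v)/5,2)
    T=[];Q=[]; C=Rc; q=p.copy()
    for i in range(n):
        t=np.round(C.inv().apply((pos-q)/(n-i))/.03,2); q=q+C.apply(t*.03); T.append(t.tolist()); Q.append(rv.tolist()); C=C*R.from_rotvec(np.radians(rv*5))
    if np.abs(T).max()>1 or np.abs(rv).max()>1: print('TOO FAST',np.abs(T).max(),np.abs(rv).max())
    for i in range(0,n,5): print('T',T[i:i+5],'\nR',Q[i:i+5])
    print('end err mm',((q-pos)*1e3).round(1),'deg',np.degrees((C.inv()*Rt).magnitude()).round(2)); return q,C
def st():
    s=ctrl.get_state(); m=R.from_quat(s['tcp_rot']).as_matrix()
    print('t',round(s['time'],2),'tcp',np.round(s['eef_pos'],4),'zdir',m[:,2].round(3),'yaz',np.degrees(np.arctan2(m[1,1],m[0,1])).round(2),'F',np.round(s['contact_force'],1),'open',round(s['opening'],3),'q',np.round(s['qpos'],2))
E
python3 - <<'E'
from plan import *
d=eyes.read_camera('wrist'); print(np.array(d['hand_eye']).round(3).tolist(),d['mtx'])
st()
rows([.54,-.313,.2],rot(-12),15)
D=np.load('pics/top0.npz')
for n,p,z in(('carton',(370,143),.13),('brown',(414,268),.085),('jar',(241,253),.075),('dish',(220,208),.016)): print(n,onz(p,D['K'],D['M'],z).round(3))
E
```

```text
[[-0.0, -0.961, -0.277, 0.07], [1.0, -0.0, -0.0, -0.0], [0.0, -0.277, 0.961, -0.142], [0.0, 0.0, 0.0, 1.0]] [[331.37024822   0.         316.82936022]
 [  0.         331.37024822 198.47819956]
 [  0.           0.           1.        ]]
t 0.15 tcp [ 0.3037 -0.6023  0.2302] zdir [-0.001  0.002 -1.   ] yaz -63.25 F [-0.4  0.3 -0.1] open 1.0 q [-1.25  0.29  1.58  0.    1.28 -0.15]
T [[0.76, -0.34, 0.07], [0.78, -0.29, 0.07], [0.79, -0.25, 0.07], [0.81, -0.2, 0.07], [0.82, -0.15, 0.07]] 
R [[-0.0, -0.0, -0.68], [-0.0, -0.0, -0.68], [-0.0, -0.0, -0.68], [-0.0, -0.0, -0.68], [-0.0, -0.0, -0.68]]
T [[0.82, -0.1, 0.07], [0.83, -0.05, 0.07], [0.83, -0.0, 0.07], [0.83, 0.05, 0.07], [0.82, 0.09, 0.07]] 
R [[-0.0, -0.0, -0.68], [-0.0, -0.0, -0.68], [-0.0, -0.0, -0.68], [-0.0, -0.0, -0.68], [-0.0, -0.0, -0.68]]
T [[0.82, 0.14, 0.06], [0.81, 0.19, 0.07], [0.79, 0.24, 0.06], [0.78, 0.29, 0.07], [0.75, 0.33, 0.06]] 
R [[-0.0, -0.0, -0.68], [-0.0, -0.0, -0.68], [-0.0, -0.0, -0.68], [-0.0, -0.0, -0.68], [-0.0, -0.0, -0.68]]
end err mm [-0.1 -0.1  0. ] deg 0.27
carton [[ 0.714 -0.17   0.13 ]]
brown [[ 0.319 -0.303  0.085]]
jar [[0.37  0.243 0.075]]
dish [[0.525 0.328 0.016]]
```

Call:
send_rows(translation=[[0.76,-0.34,0.07],[0.78,-0.29,0.07],[0.79,-0.25,0.07],[0.81,-0.2,0.07],[0.82,-0.15,0.07]], rotation=[[0,0,-0.68],[0,0,-0.68],[0,0,-0.68],[0,0,-0.68],[0,0,-0.68]], grip=[85,85,85,85,85])

```text
time: 0.78
eef_pos: [0.384, -0.5043, 0.2208]
tcp_rot: [0.927, 0.375, 0.0, 0.0]
contact_force: [0.6, 0.5, -0.2]
opening: 0.996
```

Call:
send_rows(translation=[[0.82,-0.1,0.07],[0.83,-0.05,0.07],[0.83,0,0.07],[0.83,0.05,0.07],[0.82,0.09,0.07]], rotation=[[0,0,-0.68],[0,0,-0.68],[0,0,-0.68],[0,0,-0.68],[0,0,-0.68]], grip=[85,85,85,85,85])

```text
time: 1.4
eef_pos: [0.4624, -0.4084, 0.2102]
tcp_rot: [0.862, 0.507, 0.0, 0.0]
contact_force: [-0.1, -0.3, 0.0]
opening: 0.994
```

Call:
send_rows(translation=[[0.82,0.14,0.06],[0.81,0.19,0.07],[0.79,0.24,0.06],[0.78,0.29,0.07],[0.75,0.33,0.06]], rotation=[[0,0,-0.68],[0,0,-0.68],[0,0,-0.68],[0,0,-0.68],[0,0,-0.68]], grip=[60,60,60,60,60])

```text
time: 2.02
eef_pos: [0.5409, -0.3121, 0.2006]
tcp_rot: [0.777, 0.629, 0.0, 0.0]
contact_force: [0.0, 0.1, 0.8]
opening: 0.702
```

```bash
python3 - <<'E'
from plan import *
st(); im,K,M=cam('wrist'); cv2.imwrite('pics/w1.png',im); np.savez('pics/w1.npz',im=im,K=K,M=M)
h=cv2.cvtColor(im,cv2.COLOR_BGR2HSV); m=cv2.inRange(h,(45,100,25),(80,255,255))
for c in cv2.findContours(m,cv2.RETR_EXTERNAL,cv2.CHAIN_APPROX_NONE)[0]:
    if cv2.contourArea(c)>200:
        r=cv2.minAreaRect(c); print(r,cv2.contourArea(c),onz(cv2.boxPoints(r),K,M,.066)[:,:2].round(4).tolist())
E
```

```text
t 2.02 tcp [ 0.5409 -0.3121  0.2006] zdir [ 0. -0. -1.] yaz -12.02 F [0.  0.1 0.8] open 0.702 q [-0.69  0.2   1.73  0.    1.2  -0.48]
((330.5, 188.5), (133.0, 11.0), 90.0) 1417.0 [[0.5586, -0.2592], [0.5674, -0.2611], [0.5445, -0.3774], [0.5347, -0.3753]]
```

View pics/w1.png

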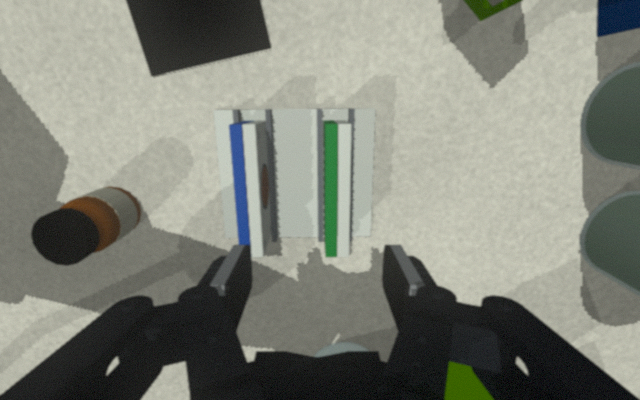

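The wrist view shows the green strip at x 325-337 and y 122-255, upright in the image, so the jaws are aligned with it. The fingers straddle to its right, so about 17 mm of tool y is needed. Descending and gripping.

Call:
send_rows(translation=[[-0.06,0.28,0.5],[-0.06,0.28,0.9],[0,0,0.9],[0,0,0.9],[0,0,0.9]], rotation=[[0,0,0],[0,0,0],[0,0,0],[0,0,0],[0,0,0]], grip=[60,60,60,60,60])

```text
time: 2.7
eef_pos: [0.5551, -0.3213, 0.0756]
tcp_rot: [0.779, 0.627, -0.0, -0.0]
contact_force: [-0.6, -0.1, -0.9]
opening: 0.7
```

Call:
send_rows(translation=[[0,0,0.8],[0,0,0.45],[0,0,0],[0,0,0],[0,0,0]], rotation=[[0,0,0],[0,0,0],[0,0,0],[0,0,0],[0,0,0]], grip=[60,60,45,30,15], squeeze=40)

```text
time: 3.32
eef_pos: [0.5566, -0.3214, 0.0418]
tcp_rot: [0.779, 0.628, 0.0, 0.001]
contact_force: [0.6, -0.7, -1.2]
opening: 0.25
```

Call:
send_rows(translation=[[0,0,0],[0,0,0],[0,0,0]], rotation=[[0,0,0],[0,0,0],[0,0,0]], grip=[10,10,10])

```text
time: 3.7
eef_pos: [0.5566, -0.3214, 0.0417]
tcp_rot: [0.779, 0.628, 0.0, 0.001]
contact_force: [0.7, 0.3, 5.8]
opening: 0.245
```

Gripped: 21 mm opening at a height of 0.042. Planning the lift, the 122° yaw and the 55° tilt over the mat.

```bash
python3 - <<'E'
from plan import *
st(); s=ctrl.get_state(); p=np.array(s['eef_pos'])+[0,0,.15]
q,C=rows([.458,-.086,.19],rot(110),25,p0=p)
E
```

```text
t 3.7 tcp [ 0.5566 -0.3214  0.0417] zdir [ 0.002 -0.002 -1.   ] yaz -12.25 F [0.7 0.3 5.8] open 0.245 q [-0.68  0.43  1.77 -0.    0.94 -0.47]
T [[0.28, -0.2, 0.0], [0.29, -0.17, 0.0], [0.31, -0.14, 0.0], [0.32, -0.12, 0.0], [0.33, -0.09, 0.0]] 
R [[0.0, 0.0, -0.98], [0.0, 0.0, -0.98], [0.0, 0.0, -0.98], [0.0, 0.0, -0.98], [0.0, 0.0, -0.98]]
T [[0.33, -0.06, 0.0], [0.34, -0.03, 0.0], [0.34, -0.0, 0.0], [0.34, 0.02, 0.0], [0.34, 0.05, 0.0]] 
R [[0.0, 0.0, -0.98], [0.0, 0.0, -0.98], [0.0, 0.0, -0.98], [0.0, 0.0, -0.98], [0.0, 0.0, -0.98]]
T [[0.33, 0.08, 0.0], [0.32, 0.11, 0.0], [0.31, 0.14, 0.0], [0.3, 0.16, 0.0], [0.28, 0.19, 0.0]] 
R [[0.0, 0.0, -0.98], [0.0, 0.0, -0.98], [0.0, 0.0, -0.98], [0.0, 0.0, -0.98], [0.0, 0.0, -0.98]]
T [[0.27, 0.21, 0.0], [0.25, 0.23, 0.0], [0.23, 0.26, 0.0], [0.2, 0.27, 0.01], [0.18, 0.29, 0.0]] 
R [[0.0, 0.0, -0.98], [0.0, 0.0, -0.98], [0.0, 0.0, -0.98], [0.0, 0.0, -0.98], [0.0, 0.0, -0.98]]
T [[0.15, 0.3, 0.01], [0.13, 0.32, 0.0], [0.1, 0.33, 0.01], [0.07, 0.33, 0.0], [0.04, 0.33, 0.01]] 
R [[0.0, 0.0, -0.98], [0.0, 0.0, -0.98], [0.0, 0.0, -0.98], [0.0, 0.0, -0.98], [0.0, 0.0, -0.98]]
end err mm [ 0.  -0.1 -0.1] deg 0.29
```

Call:
send_rows(translation=[[0,0,-0.5],[0,0,-1],[0,0,-1],[0,0,-1],[0,0,-1]], rotation=[[0,0,0],[0,0,0],[0,0,0],[0,0,0],[0,0,0]], grip=[10,10,10,10,10])

```text
time: 4.32
eef_pos: [0.5547, -0.3199, 0.1756]
tcp_rot: [0.779, 0.628, -0.0, -0.002]
contact_force: [0.7, -0.5, -1.7]
opening: 0.248
```

Call:
send_rows(translation=[[0.28,-0.2,-0.25],[0.29,-0.17,-0.25],[0.31,-0.14,0],[0.32,-0.12,0],[0.33,-0.09,0]], rotation=[[0,0,-0.98],[0,0,-0.98],[0,0,-0.98],[0,0,-0.98],[0,0,-0.98]], grip=[10,10,10,10,10])

```text
time: 4.95
eef_pos: [0.5348, -0.2725, 0.1897]
tcp_rot: [0.627, 0.779, -0.0, -0.002]
contact_force: [0.7, 0.1, -2.2]
opening: 0.252
```

Call:
send_rows(translation=[[0.33,-0.06,0],[0.34,-0.03,0],[0.34,0,0],[0.34,0.02,0],[0.34,0.05,0]], rotation=[[0,0,-0.98],[0,0,-0.98],[0,0,-0.98],[0,0,-0.98],[0,0,-0.98]], grip=[10,10,10,10,10])

```text
time: 5.58
eef_pos: [0.515, -0.2255, 0.1896]
tcp_rot: [0.447, 0.895, 0.0, -0.002]
contact_force: [-0.1, 0.1, -2.0]
opening: 0.251
```

Call:
send_rows(translation=[[0.33,0.08,0],[0.32,0.11,0],[0.31,0.14,0],[0.3,0.16,0],[0.28,0.19,0]], rotation=[[0,0,-0.98],[0,0,-0.98],[0,0,-0.98],[0,0,-0.98],[0,0,-0.98]], grip=[10,10,10,10,10])

```text
time: 6.2
eef_pos: [0.4953, -0.1786, 0.1897]
tcp_rot: [0.247, 0.969, 0.0, -0.001]
contact_force: [0.2, -0.8, -1.4]
opening: 0.246
```

Call:
send_rows(translation=[[0.27,0.21,0],[0.25,0.23,0],[0.23,0.26,0],[0.2,0.27,0],[0.18,0.29,0]], rotation=[[0,0,-0.98],[0,0,-0.98],[0,0,-0.98],[0,0,-0.98],[0,0,-0.98]], grip=[10,10,10,10,10])

```text
time: 6.82
eef_pos: [0.4753, -0.1315, 0.1897]
tcp_rot: [0.036, 0.999, 0.001, -0.001]
contact_force: [-0.4, 0.0, -2.5]
opening: 0.249
```

Call:
send_rows(translation=[[0.15,0.3,0],[0.13,0.32,0],[0.1,0.33,0],[0.07,0.33,0],[0.04,0.33,0]], rotation=[[0,0,-0.98],[0,0,-0.98],[0,0,-0.98],[0,0,-0.98],[0,0,-0.98]], grip=[10,10,10,10,10])

```text
time: 7.45
eef_pos: [0.4559, -0.0846, 0.1897]
tcp_rot: [-0.177, 0.984, 0.001, -0.001]
contact_force: [0.2, -0.0, -0.9]
opening: 0.246
```

```bash
python3 - <<'E'
from plan import *
st()
q,C=rows([.458,-.086,.12],rot(110,55,110),12)
E
```

```text
t 7.45 tcp [ 0.4559 -0.0846  0.1897] zdir [-0.003  0.001 -1.   ] yaz 110.4 F [ 0.2 -0.  -0.9] open 0.246 q [-0.4  -0.15  2.12 -0.    1.18 -2.33]
T [[-0.0, -0.01, 0.19], [-0.0, -0.02, 0.19], [-0.01, -0.04, 0.19], [-0.0, -0.05, 0.19], [-0.0, -0.07, 0.18]] 
R [[-0.91, -0.01, 0.01], [-0.91, -0.01, 0.01], [-0.91, -0.01, 0.01], [-0.91, -0.01, 0.01], [-0.91, -0.01, 0.01]]
T [[-0.01, -0.08, 0.18], [-0.0, -0.09, 0.17], [-0.01, -0.11, 0.16], [-0.0, -0.12, 0.15], [-0.01, -0.13, 0.14]] 
R [[-0.91, -0.01, 0.01], [-0.91, -0.01, 0.01], [-0.91, -0.01, 0.01], [-0.91, -0.01, 0.01], [-0.91, -0.01, 0.01]]
T [[-0.0, -0.14, 0.14], [-0.01, -0.15, 0.12]] 
R [[-0.91, -0.01, 0.01], [-0.91, -0.01, 0.01]]
end err mm [0.  0.1 0.1] deg 0.49
```

Call:
send_rows(translation=[[0,-0.01,0.19],[0,-0.02,0.19],[-0.01,-0.04,0.19],[0,-0.05,0.19],[0,-0.07,0.18]], rotation=[[-0.91,0,0],[-0.91,0,0],[-0.91,0,0],[-0.91,0,0],[-0.91,0,0]], grip=[10,10,10,10,10])

```text
time: 8.07
eef_pos: [0.4571, -0.086, 0.1611]
tcp_rot: [-0.172, 0.965, 0.196, -0.036]
contact_force: [-0.4, 0.2, -1.4]
opening: 0.246
```

Call:
send_rows(translation=[[0,-0.08,0.18],[0,-0.09,0.17],[-0.01,-0.11,0.16],[0,-0.12,0.15],[-0.01,-0.13,0.14]], rotation=[[-0.91,0,0],[-0.91,0,0],[-0.91,0,0],[-0.91,0,0],[-0.91,0,0]], grip=[10,10,10,10,10])

```text
time: 8.7
eef_pos: [0.4582, -0.0868, 0.1322]
tcp_rot: [-0.162, 0.907, 0.382, -0.069]
contact_force: [0.6, -0.4, -1.7]
opening: 0.249
```

Call:
send_rows(translation=[[0,-0.14,0.14],[-0.01,-0.15,0.12],[0,0,0]], rotation=[[-0.91,0,0],[-0.91,0,0],[0,0,0]], grip=[10,10,10])

```text
time: 9.07
eef_pos: [0.4581, -0.0868, 0.1193]
tcp_rot: [-0.155, 0.874, 0.452, -0.082]
contact_force: [-0.0, 1.2, -2.0]
opening: 0.248
```

```bash
python3 - <<'E'
from plan import *
st()
q,C=rows([.458,-.086,.037],rot(110,55,110),5)
im,K,M=cam('scene'); cv2.imwrite('pics/s2.png',cv2.resize(im[120:320,160:440],None,fx=2.8,fy=2.8,interpolation=cv2.INTER_CUBIC))
E
```

```text
t 9.07 tcp [ 0.4581 -0.0868  0.1193] zdir [-0.284  0.766 -0.577] yaz 110.02 F [-0.   1.2 -2. ] open 0.248 q [-0.65  0.39  1.89  0.46  1.72 -2.72]
T [[-0.0, -0.45, 0.32], [-0.0, -0.44, 0.32], [-0.0, -0.45, 0.32], [-0.01, -0.44, 0.32], [-0.0, -0.45, 0.32]] 
R [[-0.01, -0.01, 0.0], [-0.01, -0.01, 0.0], [-0.01, -0.01, 0.0], [-0.01, -0.01, 0.0], [-0.01, -0.01, 0.0]]
end err mm [-0. -0.  0.] deg 0.03
```

View pics/s2.png

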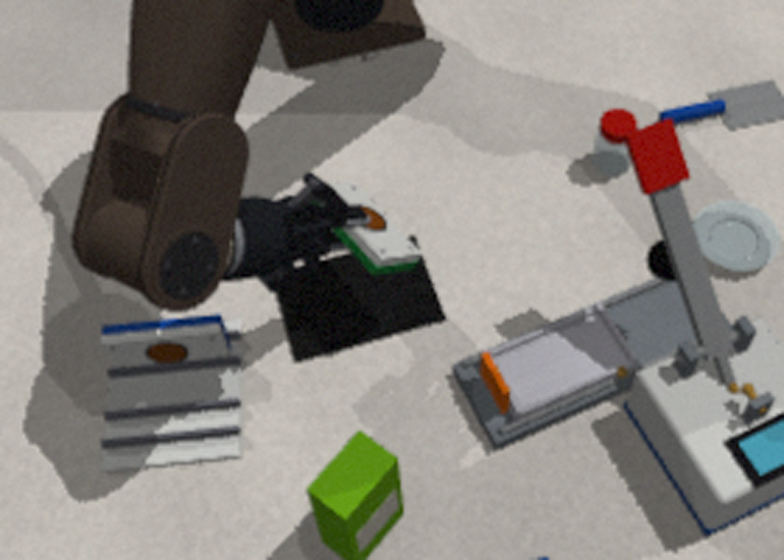

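```bash
python3 - <<'E'
from plan import *
S=[(.2871,1.578,.667,.2301),(.2,1.73,.616,.2006),(.43,1.77,.635,.0417),(-.15,2.12,.4528,.1897)]
A=[];b=[]
for q2,q3,r,z in S:
    A+= [[1,0,np.sin(q2),np.sin(q2+q3)],[0,1,np.cos(q2),np.cos(q2+q3)]]; b+=[r,z]
x,res,_,_=np.linalg.lstsq(np.array(A),np.array(b),rcond=None); print(x,res)
q=ctrl.get_state()['qpos']; zz=x[1]+x[2]*np.cos(q[1])+x[3]*np.cos(q[1]+q[2]); p=np.array(ctrl.get_state()['eef_pos'])
Lt=(p[2]-zz)/(1-.577); print('Lt',Lt,'wrist centre z now',p[2]+.577*Lt)
rr=x[0]+x[2]*np.sin(q[1])+x[3]*np.sin(q[1]+q[2]); print('wrist r',rr,'at',rr*np.cos(q[0]),rr*np.sin(q[0]))
E
```

```text
[ 8.32726070e-05 -2.56439011e-02  4.37190732e-01  5.63859727e-01] [5.04588732e-05]
Lt 0.25007142067965643 wrist centre z now 0.2644359358421646
wrist r 0.5935041439130158 at 0.471476527538722 -0.36049556560650015
```

The scene crop shows the cassette tilted window-up over the mat (crop 380,240) and the carriage empty. The wrist centre will end about 0.18 m up, clear of the blue cassette. Descending, then releasing part-way.

Call:
send_rows(translation=[[0,-0.44,0.32],[0,-0.44,0.32],[0,-0.44,0.32],[0,-0.44,0.32],[0,-0.44,0.32]], rotation=[[0,0,0],[0,0,0],[0,0,0],[0,0,0],[0,0,0]], grip=[10,10,10,10,10])

```text
time: 9.75
eef_pos: [0.4586, -0.086, 0.0377]
tcp_rot: [-0.156, 0.875, 0.452, -0.081]
contact_force: [-0.3, 0.6, -2.0]
opening: 0.248
```

Call:
send_rows(translation=[[0,0,0],[0,-0.03,0.02]], rotation=[[0,0,0],[0,0,0]], grip=[10,10])

```text
time: 10.0
eef_pos: [0.459, -0.0863, 0.0381]
tcp_rot: [-0.156, 0.875, 0.451, -0.08]
contact_force: [-0.1, 0.0, -2.4]
opening: 0.249
```

Call:
send_rows(translation=[[0,-0.06,0.04],[0,0,0]], rotation=[[0,0,0],[0,0,0]], grip=[10,10])

```text
time: 10.25
eef_pos: [0.459, -0.0864, 0.0361]
tcp_rot: [-0.156, 0.875, 0.451, -0.08]
contact_force: [0.1, 0.1, -0.9]
opening: 0.249
```

Call:
send_rows(translation=[[0,0,0],[0,0,0],[0,0,-0.3],[0,0,-0.6],[0,0,-0.8]], rotation=[[0,0,0],[0,0,0],[0,0,0],[0,0,0],[0,0,0]], grip=[34,36,36,36,36])

```text
time: 10.88
eef_pos: [0.4736, -0.1264, 0.0664]
tcp_rot: [-0.156, 0.875, 0.452, -0.081]
contact_force: [-0.3, -0.8, 0.2]
opening: 0.427
```

Call:
send_rows(translation=[[0,0,-1],[0,0.3,-1],[0,0.5,-0.8],[0,0.5,-0.6]], rotation=[[0,0,0],[0.9,0,0],[0.9,0,0],[0.9,0,0]], grip=[36,36,60,85])

```text
time: 11.38
eef_pos: [0.4931, -0.179, 0.1602]
tcp_rot: [-0.164, 0.923, 0.343, -0.06]
contact_force: [1.1, 0.4, 0.2]
opening: 0.831
```

```bash
python3 - <<'E'
from plan import *
st()
q,C=rows([.47,-.14,.19],rot(110),9)
ims=[cam(n)[0] for n in('scene','top')]
cv2.imwrite('pics/st3.png',np.vstack([cv2.resize(ims[0][150:300,180:400],None,fx=3,fy=2,interpolation=cv2.INTER_CUBIC)[:, :660],cv2.resize(ims[1][160:260,300:450],(660,290),interpolation=cv2.INTER_CUBIC)]))
E
```

```text
t 11.38 tcp [ 0.4931 -0.179   0.1602] zdir [-0.224  0.614 -0.757] yaz 110.22 F [1.1 0.4 0.2] open 0.831 q [-0.7   0.35  1.76  0.33  1.68 -2.7 ]
T [[0.03, 0.2, 0.02], [0.03, 0.2, 0.01], [0.03, 0.2, -0.01], [0.03, 0.2, -0.02], [0.03, 0.19, -0.04]] 
R [[0.91, 0.0, 0.0], [0.91, 0.0, 0.0], [0.91, 0.0, 0.0], [0.91, 0.0, 0.0], [0.91, 0.0, 0.0]]
T [[0.03, 0.19, -0.05], [0.03, 0.19, -0.07], [0.03, 0.18, -0.08], [0.03, 0.17, -0.1]] 
R [[0.91, 0.0, 0.0], [0.91, 0.0, 0.0], [0.91, 0.0, 0.0], [0.91, 0.0, 0.0]]
end err mm [0.1 0.  0.1] deg 0.22
```

View pics/st3.png

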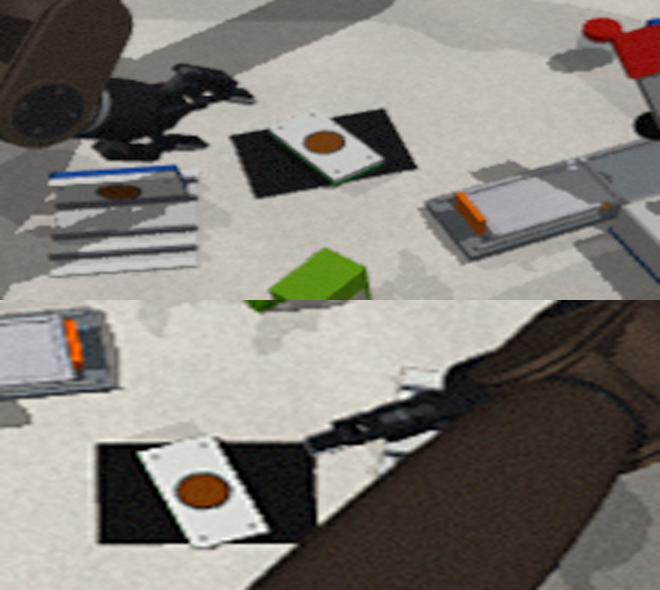

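The cassette lies flat on the mat with its window up, at about (203,492) in the lower crop, a little left of centre. Going over it tool-down for a close look.

Call:
send_rows(translation=[[0.03,0.33,0.05],[0.03,0.33,0.03],[0.03,0.33,0],[0.03,0.33,-0.05],[0.03,0.33,-0.07]], rotation=[[0.91,0,0],[0.91,0,0],[0.91,0,0],[0.91,0,0],[0.91,0,0]], grip=[85,85,85,85,85])

```text
time: 12.1
eef_pos: [0.4733, -0.1395, 0.1851]
tcp_rot: [-0.173, 0.972, 0.156, -0.028]
contact_force: [0.0, -0.0, -0.5]
opening: 0.995
```

Call:
send_rows(translation=[[0.03,0.33,-0.09],[0.03,0.33,-0.11],[0.03,0.33,-0.13],[0.03,0.33,-0.13],[0,0,0]], rotation=[[0.91,0,0],[0.91,0,0],[0.91,0,0],[0.91,0,0],[0,0,0]], grip=[85,85,85,85,85])

```text
time: 12.72
eef_pos: [0.4573, -0.1058, 0.2067]
tcp_rot: [-0.176, 0.984, 0.002, -0.0]
contact_force: [0.1, 0.1, -0.6]
opening: 0.993
```

```bash
cat > cas.py <<'E'
from plan import *
def face(z,n='wrist',save=None):
    """centre and long-axis azimuth of the window face at height z: amber disc and the white rectangle around it"""
    im,K,M=cam(n)
    if save: cv2.imwrite(save,im); np.savez(save[:-3]+'npz',im=im,K=K,M=M)
    h=cv2.cvtColor(im,cv2.COLOR_BGR2HSV); m=cv2.inRange(h,(5,130,40),(22,255,220))
    cs=[c for c in cv2.findContours(m,cv2.RETR_EXTERNAL,cv2.CHAIN_APPROX_NONE)[0] if cv2.contourArea(c)>60]
    for c in cs:
        P=onz(c[:,0,:],K,M,z)[:,:2].astype(np.float32); e=cv2.fitEllipse(P); print(n,'amber',np.round(e[0],4),'axes',np.round(e[1],4),'px',c[:,0,:].mean(0).round(1))
    return im,K,M
E
python3 - <<'E'
from cas import *
st(); im,K,M=face(.025,save='pics/w4.png'); face(.025,'top')
E
```

```text
t 12.72 tcp [ 0.4573 -0.1058  0.2067] zdir [-0.001  0.003 -1.   ] yaz 110.32 F [ 0.1  0.1 -0.6] open 0.993 q [-0.45 -0.16  2.09  0.    1.21 -2.37]
wrist amber [0.6261 0.0036] axes [0.0156 0.0372] px [354.2 340.5]
wrist amber [ 0.4623 -0.0961] axes [0.0359 0.0362] px [323.6 184.2]
top amber [ 0.6982 -0.9404] axes [0.3801 0.5923] px [585.2 158.5]
top amber [1.21   0.0489] axes [0.0394 2.9862] px [327.5  23. ]
```

View pics/w4.png

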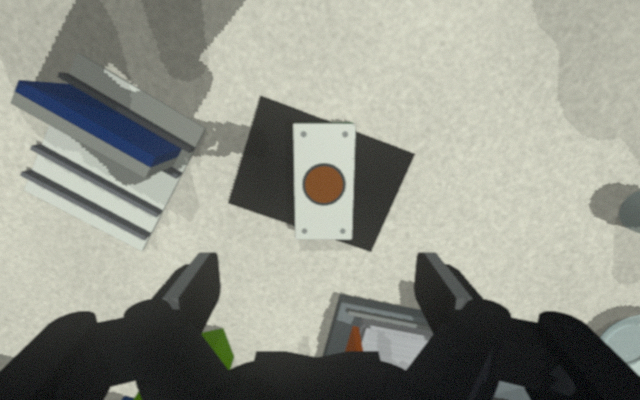

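The close view puts the amber window at pixel (324,184), so the cassette centre is (0.462,-0.096), 4 mm from the mat centre. Its long axis is upright in the image, so the jaws are square to its width. Descending to grip it across the width.

Call:
send_rows(translation=[[-0.14,0.13,0.6],[-0.13,0.12,1],[0,0,1],[0,0,1],[0,0,1]], rotation=[[0,0,0],[0,0,0],[0,0,0],[0,0,0],[0,0,0]], grip=[85,85,85,85,85])

```text
time: 13.45
eef_pos: [0.4617, -0.0963, 0.0658]
tcp_rot: [-0.175, 0.985, 0.002, -0.001]
contact_force: [0.4, -0.6, 0.2]
opening: 0.996
```

Call:
send_rows(translation=[[0,0,1],[0,0,0.7],[0,0,0.4],[0,0,0],[0,0,0]], rotation=[[0,0,0],[0,0,0],[0,0,0],[0,0,0],[0,0,0]], grip=[85,85,85,70,62])

```text
time: 14.08
eef_pos: [0.463, -0.0965, 0.006]
tcp_rot: [-0.176, 0.984, 0.001, 0.0]
contact_force: [0.6, 1.0, 0.5]
opening: 0.726
```

Call:
send_rows(translation=[[0,0,0],[0,0,0],[0,0,0]], rotation=[[0,0,0],[0,0,0],[0,0,0]], grip=[50,50,50])

```text
time: 14.45
eef_pos: [0.4633, -0.0965, 0.0065]
tcp_rot: [-0.176, 0.984, 0.001, 0.001]
contact_force: [-0.0, 0.3, 4.0]
opening: 0.687
```

Gripped at 59 mm. I'll lift, yaw to the analyser's heading (about 8°), and stop 120 mm short of the pocket to look.

```bash
python3 - <<'E'
from plan import *
s=ctrl.get_state(); p=np.array(s['eef_pos'])+[0,0,.15]
q,C=rows([.63,-.045,.22],rot(8),22,p0=p)
E
```

```text
T [[-0.26, -0.01, -0.1], [-0.26, 0.01, -0.1], [-0.26, 0.03, -0.1], [-0.26, 0.05, -0.1], [-0.26, 0.07, -0.09]] 
R [[0.0, 0.0, 0.93], [0.0, 0.0, 0.93], [0.0, 0.0, 0.93], [0.0, 0.0, 0.93], [0.0, 0.0, 0.93]]
T [[-0.25, 0.09, -0.1], [-0.24, 0.11, -0.09], [-0.23, 0.13, -0.1], [-0.22, 0.15, -0.09], [-0.21, 0.17, -0.1]] 
R [[0.0, 0.0, 0.93], [0.0, 0.0, 0.93], [0.0, 0.0, 0.93], [0.0, 0.0, 0.93], [0.0, 0.0, 0.93]]
T [[-0.19, 0.18, -0.09], [-0.18, 0.2, -0.1], [-0.16, 0.21, -0.09], [-0.14, 0.22, -0.1], [-0.12, 0.23, -0.09]] 
R [[0.0, 0.0, 0.93], [0.0, 0.0, 0.93], [0.0, 0.0, 0.93], [0.0, 0.0, 0.93], [0.0, 0.0, 0.93]]
T [[-0.11, 0.24, -0.1], [-0.08, 0.25, -0.09], [-0.06, 0.26, -0.1], [-0.05, 0.26, -0.09], [-0.02, 0.27, -0.1]] 
R [[0.0, 0.0, 0.93], [0.0, 0.0, 0.93], [0.0, 0.0, 0.93], [0.0, 0.0, 0.93], [0.0, 0.0, 0.93]]
T [[-0.0, 0.26, -0.09], [0.02, 0.27, -0.1]] 
R [[0.0, 0.0, 0.93], [0.0, 0.0, 0.93]]
end err mm [0. 0. 0.] deg 0.13
```

Call:
send_rows(translation=[[0,0,-0.5],[0,0,-1],[0,0,-1],[0,0,-1],[0,0,-1]], rotation=[[0,0,0],[0,0,0],[0,0,0],[0,0,0],[0,0,0]], grip=[50,50,50,50,50])

```text
time: 15.08
eef_pos: [0.4619, -0.0961, 0.1417]
tcp_rot: [-0.176, 0.984, 0.001, -0.0]
contact_force: [0.4, -0.2, -2.1]
opening: 0.693
```

Call:
send_rows(translation=[[-0.26,-0.01,-0.3],[-0.26,0.01,-0.3],[-0.26,0.03,-0.3],[-0.26,0.05,-0.1],[-0.26,0.07,-0.1]], rotation=[[0,0,0.93],[0,0,0.93],[0,0,0.93],[0,0,0.93],[0,0,0.93]], grip=[50,50,50,50,50])

```text
time: 15.7
eef_pos: [0.4999, -0.0843, 0.1738]
tcp_rot: [0.028, 1.0, 0.001, -0.001]
contact_force: [0.7, 0.1, -1.4]
opening: 0.691
```

Call:
send_rows(translation=[[-0.25,0.09,-0.1],[-0.24,0.11,-0.1],[-0.23,0.13,-0.1],[-0.22,0.15,-0.1],[-0.21,0.17,-0.1]], rotation=[[0,0,0.93],[0,0,0.93],[0,0,0.93],[0,0,0.93],[0,0,0.93]], grip=[50,50,50,50,50])

```text
time: 16.32
eef_pos: [0.5379, -0.0726, 0.1886]
tcp_rot: [0.228, 0.974, 0.001, -0.001]
contact_force: [-0.6, -0.2, -0.8]
opening: 0.691
```

Call:
send_rows(translation=[[-0.19,0.18,-0.1],[-0.18,0.2,-0.1],[-0.16,0.21,-0.1],[-0.14,0.22,-0.1],[-0.12,0.23,-0.1]], rotation=[[0,0,0.93],[0,0,0.93],[0,0,0.93],[0,0,0.93],[0,0,0.93]], grip=[50,50,50,50,50])

```text
time: 16.95
eef_pos: [0.5756, -0.061, 0.2036]
tcp_rot: [0.42, 0.908, 0.001, -0.002]
contact_force: [0.6, -0.2, -0.7]
opening: 0.689
```

Call:
send_rows(translation=[[-0.11,0.24,-0.1],[-0.08,0.25,-0.1],[-0.06,0.26,-0.1],[-0.05,0.26,-0.1],[-0.02,0.27,-0.1]], rotation=[[0,0,0.93],[0,0,0.93],[0,0,0.93],[0,0,0.93],[0,0,0.93]], grip=[50,50,50,50,50])

```text
time: 17.58
eef_pos: [0.6137, -0.0493, 0.2185]
tcp_rot: [0.594, 0.804, 0.0, -0.002]
contact_force: [-0.4, -0.0, -1.1]
opening: 0.688
```

Call:
send_rows(translation=[[0,0.26,0],[0.02,0.27,0],[0,0,0]], rotation=[[0,0,0.93],[0,0,0.93],[0,0,0]], grip=[50,50,50])

```text
time: 17.95
eef_pos: [0.6291, -0.0447, 0.2184]
tcp_rot: [0.656, 0.755, 0.0, -0.002]
contact_force: [0.1, 0.5, -1.1]
opening: 0.69
```

```bash
python3 - <<'E'
from cas import *
st(); im,K,M=face(.22,save='pics/w5.png')
E
```

```text
t 17.95 tcp [ 0.6291 -0.0447  0.2184] zdir [-0.002  0.003 -1.   ] yaz 8.03 F [ 0.1  0.5 -1.1] open 0.69 q [-0.23  0.2   1.7   0.    1.24 -0.37]
wrist amber [ 0.4867 -0.1197] axes [0.0193 0.0211] px [ 20.4 356.7]
wrist amber [ 0.5026 -0.103 ] axes [0.0142 0.0168] px [ 55.  327.1]
wrist amber [ 0.63   -0.0538] axes [0.0425 0.0426] px [317.1 276.4]
wrist amber [0.7595 0.0108] axes [0.0069 0.025 ] px [634.  176.1]
```

View pics/w5.png

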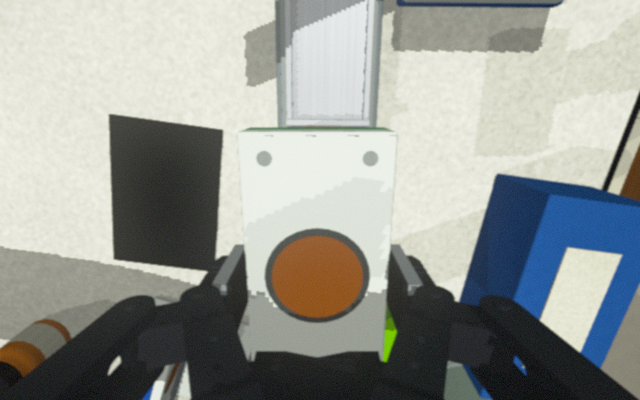

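The cassette is held square, with its amber window at (317,276). The carriage lips show ahead at columns 280-378, but the tab is hidden under the cassette. Raising to see the whole pocket.

Call:
send_rows(translation=[[0,0,-0.8],[0,0,-1],[0,0,-1],[0,0,-1],[0,0,-0.8]], rotation=[[0,0,0],[0,0,0],[0,0,0],[0,0,0],[0,0,0]], grip=[50,50,50,50,50])

```text
time: 18.62
eef_pos: [0.629, -0.0454, 0.3581]
tcp_rot: [0.656, 0.755, 0.001, -0.001]
contact_force: [-0.9, -0.1, -0.8]
opening: 0.691
```

```bash
python3 - <<'E'
from cas import *
D=np.load('pics/w5.npz'); print('amber at true z',onz((317.1,276.4),D['K'],D['M'],.237))
im,K,M=cam('wrist');st(); np.savez('pics/w6.npz',im=im,K=K,M=M)
b=cv2.resize(im[0:180,200:450],None,fx=3.2,fy=3.2,interpolation=cv2.INTER_CUBIC); cv2.imwrite('pics/w6z.png',b)
E
```

```text
amber at true z [[ 0.62870626 -0.04355217  0.237     ]]
t 18.68 tcp [ 0.6301 -0.0456  0.3622] zdir [ 0.006  0.001 -1.   ] yaz 8.01 F [1.3 0.  1.9] open 0.693 q [-0.23  0.12  1.53  0.    1.48 -0.37]
```

View pics/w6z.png

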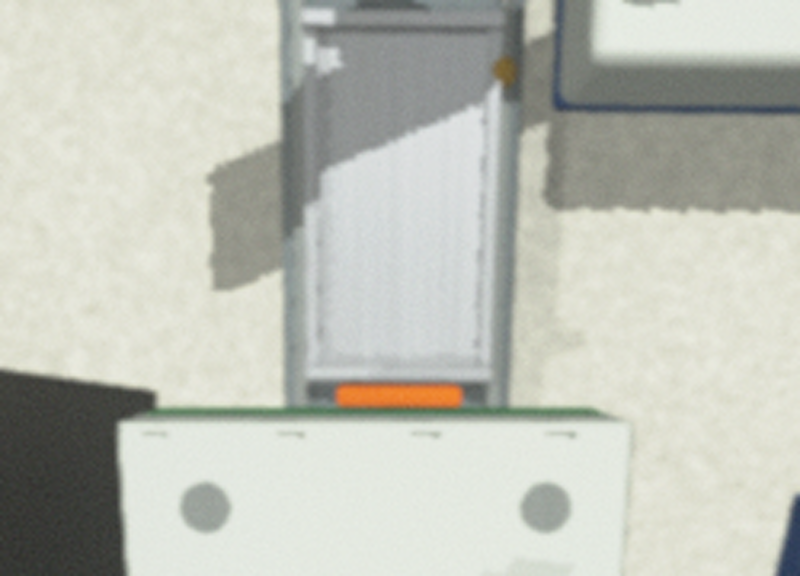

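The crop shows the orange tab at (336-463, 384-405), the pocket's near wall ending at row ~380, the far wall at rows 10-28, and the lips at columns 303-318 and 487-502. Everything is aligned with the tool.

```bash
python3 - <<'E'
from cas import *
D=np.load('pics/w6.npz'); K,M,im=D['K'],D['M'],D['im']
g=cv2.cvtColor(im,cv2.COLOR_BGR2GRAY).astype(int)
print('col profile rows 0-130 @cols 318-330',g[0:130,318:331].mean(1).round().astype(int).tolist())
print('row profile cols 285-365 @rows 85-100',g[85:100,285:366].mean(0).round().astype(int).tolist())
f=lambda c,r,z: onz((200+c/3.2,r/3.2),K,M,z)[0,:2].round(4)
ax=np.array([np.cos(np.radians(8)),np.sin(np.radians(8))]); ay=np.array([-ax[1],ax[0]])
for n,c,r,z in(('near outer top',402,381,.042),('near inner top',402,367,.042),('far inner top',402,28,.042),('far outer top',402,10,.042),('tab top outer',399.5,400,.066),('tab l',336,392,.066),('tab r',463,392,.066),('lip L out',303,300,.036),('lip L in',318,300,.036),('lip R in',487,300,.036),('lip R out',502,300,.036)):
    p=f(c,r,z); print(n,p,'x',(p@ax).round(4),'y',(p@ay).round(4))
m=cv2.inRange(cv2.cvtColor(im,cv2.COLOR_BGR2HSV),(5,150,120),(20,255,255)); m[135:]=0; m[:100]=0
ys,xs=np.nonzero(m); print('tab px',xs.min(),xs.max(),ys.min(),ys.max())
E
```

```text
col profile rows 0-130 @cols 318-330 [99, 94, 101, 125, 140, 145, 141, 130, 110, 107, 125, 140, 147, 146, 146, 145, 146, 146, 147, 146, 145, 145, 146, 147, 146, 147, 146, 146, 147, 147, 146, 146, 146, 146, 147, 146, 146, 147, 146, 149, 153, 161, 173, 186, 197, 207, 216, 220, 220, 221, 219, 219, 220, 220, 220, 219, 219, 219, 219, 218, 218, 217, 218, 218, 218, 217, 217, 217, 216, 216, 216, 215, 216, 216, 215, 214, 214, 214, 214, 214, 213, 215, 213, 213, 213, 212, 213, 212, 212, 212, 212, 212, 213, 212, 212, 211, 212, 211, 211, 211, 211, 211, 211, 211, 211, 211, 211, 211, 211, 210, 206, 199, 193, 189, 188, 194, 196, 188, 160, 127, 126, 146, 155, 154, 152, 147, 132, 109, 103, 126]
row profile cols 285-365 @rows 85-100 [221, 222, 214, 186, 157, 149, 151, 156, 163, 169, 184, 199, 205, 199, 186, 185, 191, 197, 202, 207, 209, 210, 210, 210, 211, 209, 209, 209, 211, 213, 212, 211, 210, 210, 212, 211, 210, 209, 209, 210, 212, 214, 215, 213, 214, 214, 215, 214, 212, 212, 214, 213, 211, 210, 211, 213, 211, 209, 211, 214, 215, 215, 214, 204, 190, 190, 201, 203, 191, 169, 153, 145, 138, 131, 136, 161, 186, 200, 204, 204, 203]
near outer top [0.6335 0.006 ] x 0.6282 y -0.0822
near inner top [0.6327 0.0117] x 0.6282 y -0.0765
far inner top [0.6141 0.1372] x 0.6272 y 0.0504
far outer top [0.6132 0.1434] x 0.6272 y 0.0567
tab top outer [ 6.328e-01 -5.000e-04] x 0.6266 y -0.0886
tab l [ 0.6072 -0.001 ] x 0.6012 y -0.0855
tab r [0.6575 0.0061] x 0.652 y -0.0855
lip L out [0.5879 0.0326] x 0.5867 y -0.0495
lip L in [0.5942 0.0335] x 0.5931 y -0.0495
lip R in [0.664  0.0433] x 0.6636 y -0.0495
lip R out [0.6702 0.0441] x 0.6698 y -0.0496
tab px 305 343 120 126
```

Pocket centre comes to (0.623,0.075), and the inner dimensions I measured are 127 × 70 mm against the given 128 × 68. The cassette is centred on the TCP to within 1 mm. Moving over the pocket and part-way down.

Call:
send_rows(translation=[[0.7,0.09,0.5],[0.99,0.09,0.9],[0.99,0.09,1],[0.99,0.08,1],[0.3,0,1]], rotation=[[0,0,0],[0,0,0],[0,0,0],[0,0,0],[0,0,0]], grip=[50,50,50,50,50])

```text
time: 19.3
eef_pos: [0.6207, 0.0775, 0.2202]
tcp_rot: [0.655, 0.755, -0.001, -0.004]
contact_force: [0.9, -0.5, -1.3]
opening: 0.692
```

Call:
send_rows(translation=[[0,0,1],[0,0,1],[0,0,1],[0,0,1],[0,0,1]], rotation=[[0,0,0],[0,0,0],[0,0,0],[0,0,0],[0,0,0]], grip=[50,50,50,50,50])

```text
time: 19.92
eef_pos: [0.6201, 0.0762, 0.0706]
tcp_rot: [0.656, 0.755, -0.001, -0.003]
contact_force: [-0.4, -0.6, -1.3]
opening: 0.691
```

Call:
send_rows(translation=[[0,0,0.4],[0,0,0],[0,0,0]], rotation=[[0,0,0],[0,0,0],[0,0,0]], grip=[50,50,50])

```text
time: 20.3
eef_pos: [0.6239, 0.0751, 0.0639]
tcp_rot: [0.656, 0.754, 0.001, -0.0]
contact_force: [-0.4, -1.2, -1.6]
opening: 0.689
```

```bash
python3 - <<'E'
from cas import *
st(); im,K,M=cam('wrist'); p=np.array(ctrl.get_state()['eef_pos'])
face(p[2]+.0185); cv2.imwrite('pics/w7.png',im[:330]); np.savez('pics/w7.npz',im=im,K=K,M=M)
E
```

```text
t 20.3 tcp [0.6239 0.0751 0.0639] zdir [ 0.001  0.002 -1.   ] yaz 7.96 F [-0.4 -1.2 -1.6] open 0.689 q [-0.04  0.37  1.8   0.    0.97 -0.18]
wrist amber [0.6238 0.0752] axes [0.0374 0.0375] px [317.2 276.5]
```

View pics/w7.png

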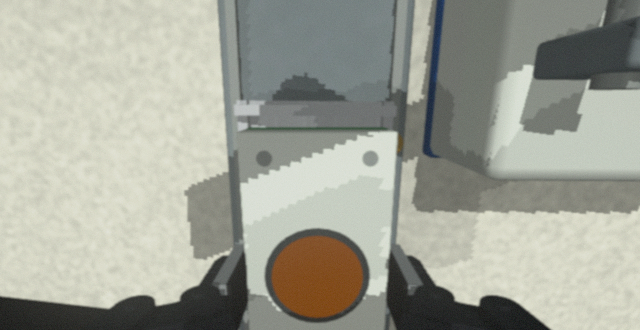

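```bash
python3 - <<'E'
from cas import *
D=np.load('pics/w7.npz'); K,M,im=D['K'],D['M'],D['im']
g=cv2.cvtColor(im,cv2.COLOR_BGR2GRAY).astype(int)
print('rows 92-132',g[92:133,350:380].mean(1).round().astype(int).tolist())
print('cols 222-262 row 108-124',g[108:124,222:262].mean(0).round().astype(int).tolist())
print('cols 370-415',g[108:124,370:416].mean(0).round().astype(int).tolist())
ax=np.array([np.cos(np.radians(8)),np.sin(np.radians(8))]); ay=np.array([-ax[1],ax[0]])
for n,c,r,z in(('far outer',365,100,.042),('far inner?',365,118,.042),('wall L',236,112,.042),('wall R',397,112,.042),('cassette far end bottom',318,129,.0605),('cas top end',318,133,.0825)):
    p=onz((c,r),K,M,z)[0,:2]; print(n,(p@ax).round(4),(p@ay).round(4))
print('target',.6278,-.0125)
E
```

```text
rows 92-132 [118, 119, 118, 118, 118, 119, 118, 119, 118, 114, 114, 113, 113, 113, 114, 113, 113, 113, 114, 114, 114, 114, 113, 114, 113, 113, 114, 113, 114, 114, 114, 114, 114, 114, 107, 89, 75, 85, 104, 127, 154]
cols 222-262 row 108-124 [212, 206, 185, 154, 135, 134, 135, 135, 137, 143, 150, 157, 165, 169, 171, 171, 169, 168, 168, 166, 164, 164, 165, 164, 161, 153, 146, 143, 148, 150, 151, 151, 150, 151, 151, 152, 150, 140, 132, 129]
cols 370-415 [114, 113, 114, 113, 112, 113, 114, 115, 115, 113, 110, 106, 104, 108, 111, 111, 111, 111, 111, 111, 111, 110, 108, 106, 102, 98, 94, 88, 84, 79, 76, 74, 74, 74, 76, 86, 101, 112, 115, 117, 118, 119, 119, 119, 118, 118]
far outer 0.6509 0.0593
far inner? 0.6512 0.051
wall L 0.5894 0.0539
wall R 0.6664 0.0538
cassette far end bottom 0.6285 0.0472
cas top end 0.6284 0.0473
target 0.6278 -0.0125
```

Call:
send_rows(translation=[[0.04,-0.01,0.4],[0,0,0.3],[0,0,0.2],[0,0,0.06],[0,0,0]], rotation=[[0,0,0],[0,0,0],[0,0,0],[0,0,0],[0,0,0]], grip=[50,50,50,50,50])

```text
time: 21.02
eef_pos: [0.6229, 0.076, 0.034]
tcp_rot: [0.656, 0.754, 0.001, -0.001]
contact_force: [0.3, -0.3, -0.8]
opening: 0.689
```

Call:
send_rows(translation=[[0,0,0]], rotation=[[0,0,0]], grip=[50])

```text
time: 21.15
eef_pos: [0.6229, 0.076, 0.0341]
tcp_rot: [0.656, 0.754, 0.001, -0.001]
contact_force: [-0.8, -0.5, -0.3]
opening: 0.69
```

Call:
send_rows(translation=[[0,0,0],[0,0,0],[0,0,0],[0,0,-0.3],[0,0,-0.8]], rotation=[[0,0,0],[0,0,0],[0,0,0],[0,0,0],[0,0,0]], grip=[66,72,74,74,74])

```text
time: 21.78
eef_pos: [0.6217, 0.076, 0.0664]
tcp_rot: [0.656, 0.754, -0.0, -0.002]
contact_force: [-0.6, -0.3, 0.5]
opening: 0.866
```

Call:
send_rows(translation=[[-0.3,0,-1],[-0.8,0,-1],[-1,0,-1],[-1,0,-0.6],[-1,0,0]], rotation=[[0,0,0],[0,0,0],[0,0,0],[0,0,0],[0,0,0]], grip=[74,60,30,10,0])

```text
time: 22.4
eef_pos: [0.6414, -0.0473, 0.1784]
tcp_rot: [0.656, 0.754, 0.002, 0.001]
contact_force: [0.5, -0.1, -1.0]
opening: 0.065
```

```bash
python3 - <<'E'
from cas import *
st(); im,K,M=face(.052,save='pics/w8.png')
E
```

```text
t 22.4 tcp [ 0.6414 -0.0473  0.1784] zdir [ 0.005  0.001 -1.   ] yaz 7.96 F [ 0.5 -0.1 -1. ] open 0.065 q [-0.23  0.26  1.71  0.    1.17 -0.37]
wrist amber [ 0.3747 -0.2503] axes [0.0262 0.0345] px [ 18.4 350.6]
wrist amber [ 0.9058 -0.0082] axes [0.0081 0.0295] px [636.  183.1]
wrist amber [-0.0146 -0.2437] axes [0.0865 1.4348] px [316.7 126.4]
wrist amber [0.6225 0.0762] axes [0.0357 0.0368] px [313.9  24.7]
```

View pics/w8.png

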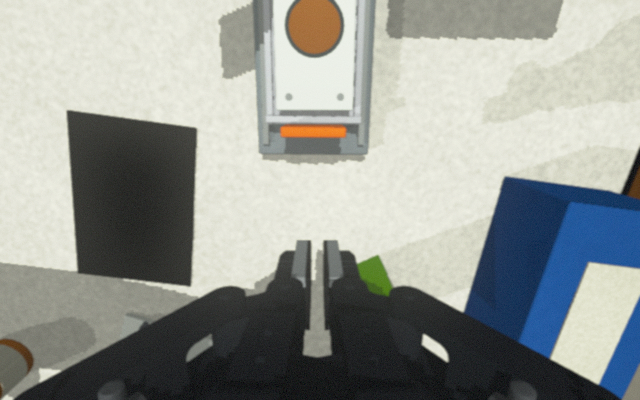

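The cassette sits in the pocket with even gaps, its amber window at (314,25), i.e. (0.6225,0.0762). The tab is at rows 126-137. For the push I'll tilt the tool 25° toward the push direction, which keeps the camera and gripper body clear of the lever.

```bash
python3 - <<'E'
from plan import *
q,C=rows([.6313,-.0223,.12],rot(8,25,98),6)
q,C=rows([.6313,-.0223,.041],rot(8,25,98),3,p0=q,R0=C)
ay=np.array([-np.sin(np.radians(8)),np.cos(np.radians(8)),0])
q,C=rows(q+ay*.10,rot(8,25,98),10,p0=q,R0=rot(8,25,98))
E
```

```text
T [[0.17, -0.03, 0.32], [0.14, -0.04, 0.33], [0.12, -0.03, 0.34], [0.09, -0.03, 0.34], [0.07, -0.04, 0.35]] 
R [[0.01, 0.84, -0.0], [0.01, 0.84, -0.0], [0.01, 0.84, -0.0], [0.01, 0.84, -0.0], [0.01, 0.84, -0.0]]
T [[0.03, -0.03, 0.36]] 
R [[0.01, 0.84, -0.0]]
end err mm [ 0.1 -0.1 -0.1] deg 0.19
T [[-0.37, 0.0, 0.79], [-0.37, 0.0, 0.8], [-0.37, 0.0, 0.79]] 
R [[-0.0, -0.01, -0.01], [-0.0, -0.01, -0.01], [-0.0, -0.01, -0.01]]
end err mm [-0.  -0.   0.1] deg 0.06
T [[0.3, 0.0, 0.14], [0.3, 0.0, 0.14], [0.3, 0.0, 0.14], [0.3, 0.0, 0.14], [0.3, 0.0, 0.14]] 
R [[0.0, 0.0, 0.0], [0.0, 0.0, 0.0], [0.0, 0.0, 0.0], [0.0, 0.0, 0.0], [0.0, 0.0, 0.0]]
T [[0.3, 0.0, 0.14], [0.31, 0.0, 0.14], [0.3, 0.0, 0.14], [0.31, 0.0, 0.14], [0.3, 0.0, 0.15]] 
R [[0.0, 0.0, 0.0], [0.0, 0.0, 0.0], [0.0, 0.0, 0.0], [0.0, 0.0, 0.0], [0.0, 0.0, 0.0]]
end err mm [ 0. -0. -0.] deg 0.0
```

Call:
send_rows(translation=[[0.17,-0.03,0.32],[0.14,-0.04,0.33],[0.12,-0.03,0.34],[0.09,-0.03,0.34],[0.07,-0.04,0.35]], rotation=[[0,0.84,0],[0,0.84,0],[0,0.84,0],[0,0.84,0],[0,0.84,0]], grip=[0,0,0,0,0])

```text
time: 23.08
eef_pos: [0.6314, -0.0217, 0.1276]
tcp_rot: [0.645, 0.742, 0.121, -0.139]
contact_force: [-0.0, 1.2, -0.8]
opening: -0.003
```

Call:
send_rows(translation=[[0.03,-0.03,0.36],[-0.37,0,0.79],[-0.37,0,0.79],[-0.37,0,0.79],[0,0,0]], rotation=[[0,0.84,0],[0,0,0],[0,0,0],[0,0,0],[0,0,0]], grip=[0,0,0,0,0])

```text
time: 23.7
eef_pos: [0.6279, -0.0163, 0.0369]
tcp_rot: [0.641, 0.736, 0.143, -0.168]
contact_force: [-0.2, -0.1, -0.1]
opening: 0.001
```

Call:
send_rows(translation=[[0.15,0,0.07],[0.15,0,0.07],[0.3,0,0.14],[0.3,0,0.14],[0.3,0,0.14]], rotation=[[0,0,0],[0,0,0],[0,0,0],[0,0,0],[0,0,0]], grip=[0,0,0,0,0])

```text
time: 24.32
eef_pos: [0.6248, 0.0229, 0.04]
tcp_rot: [0.64, 0.736, 0.144, -0.165]
contact_force: [1.3, -1.0, 1.4]
opening: -0.001
```

```bash
python3 - <<'E'
from plan import *
st(); p=np.array(ctrl.get_state()['eef_pos'])[:2]; a=np.radians(8); print('xh,yh',p@[np.cos(a),np.sin(a)],p@[-np.sin(a),np.cos(a)])
E
```

```text
t 24.32 tcp [0.6248 0.0229 0.04  ] zdir [-0.058  0.424 -0.904] yaz 7.93 F [ 1.3 -1.   1.4] open -0.001 q [-0.29  0.47  1.77  0.44  1.14 -0.66]
xh,yh 0.6219250985289918 -0.06426759201773358
```

Call:
send_rows(translation=[[0.3,0,0.14],[0.3,0,0.14],[0.3,0,0.14],[0.3,0,0.14],[0.3,0,0.14]], rotation=[[0,0,0],[0,0,0],[0,0,0],[0,0,0],[0,0,0]], grip=[0,0,0,0,0])

```text
time: 24.95
eef_pos: [0.6172, 0.072, 0.0393]
tcp_rot: [0.641, 0.736, 0.144, -0.166]
contact_force: [2.9, -1.7, -0.8]
opening: -0.002
```

Call:
send_rows(translation=[[0.15,0,0.07],[0.15,0,0.07],[0.15,0,0.07]], rotation=[[0,0,0],[0,0,0],[0,0,0]], grip=[0,0,0])

```text
time: 25.32
eef_pos: [0.615, 0.0863, 0.0393]
tcp_rot: [0.641, 0.736, 0.144, -0.166]
contact_force: [1.7, -1.4, 0.2]
opening: -0.003
```

Call:
send_rows(translation=[[0.12,0,0.06],[0.12,0,0.06]], rotation=[[0,0,0],[0,0,0]], grip=[0,0])

```text
time: 25.58
eef_pos: [0.6147, 0.0903, 0.0393]
tcp_rot: [0.64, 0.738, 0.141, -0.162]
contact_force: [-2.4, -20.5, 4.0]
opening: -0.001
```

Call:
send_rows(translation=[[0.12,0,0.06],[0,0,0]], rotation=[[0,0,0],[0,0,0]], grip=[0,0])

```text
time: 25.82
eef_pos: [0.6146, 0.091, 0.0393]
tcp_rot: [0.64, 0.738, 0.14, -0.16]
contact_force: [-2.4, -22.3, 4.4]
opening: 0.002
```

Call:
send_rows(translation=[[0.1,0,0.05],[0,0,0]], rotation=[[0,0,0],[0,0,0]], grip=[0,0])

```text
time: 26.08
eef_pos: [0.6142, 0.0942, 0.0393]
tcp_rot: [0.641, 0.738, 0.14, -0.16]
contact_force: [-2.8, -20.0, 4.1]
opening: 0.005
```

```bash
python3 - <<'E'
from plan import *
st(); D0=np.load('pics/top0.npz')
im,K,M=cam('top'); im2,K2,M2=cam('scene')
for n,i,k,m,box,z in(('top',im,K,M,(220,140,335,210),.06),('scene',im2,K2,M2,(320,200,440,275),.045)):
    h=cv2.inRange(cv2.cvtColor(i,cv2.COLOR_BGR2HSV),(5,150,80),(20,255,255)); x0,y0,x1,y1=box
    for c in cv2.findContours(h[y0:y1,x0:x1].copy(),cv2.RETR_EXTERNAL,cv2.CHAIN_APPROX_NONE)[0]:
        if cv2.contourArea(c)>6:
            p=cv2.minAreaRect(c)[0]; p=(p[0]+x0,p[1]+y0); print(n,p,cv2.contourArea(c),onz(p,k,m,z).round(4))
cv2.imwrite('pics/p9.png',np.vstack([cv2.resize(im[140:215,215:345],(780,450//2*2-150),interpolation=cv2.INTER_CUBIC),cv2.resize(im2[150:270,310:460],(780,300),interpolation=cv2.INTER_CUBIC)]))
E
```

```text
t 26.07 tcp [0.6142 0.0942 0.0393] zdir [-0.057  0.412 -0.909] yaz 8.04 F [ -2.8 -20.    4.1] open 0.005 q [-0.17  0.44  1.81  0.47  1.08 -0.58]
top (264.5, 181.5) 34.5 [[0.6056 0.1742 0.06  ]]
top (284.8378372192383, 179.02703094482422) 30.0 [[0.6137 0.1069 0.06  ]]
scene (371.0273971557617, 241.2397232055664) 71.5 [[0.6178 0.1114 0.045 ]]
scene (392.5, 230.5) 88.0 [[0.6038 0.1853 0.045 ]]
```

View pics/p9.png

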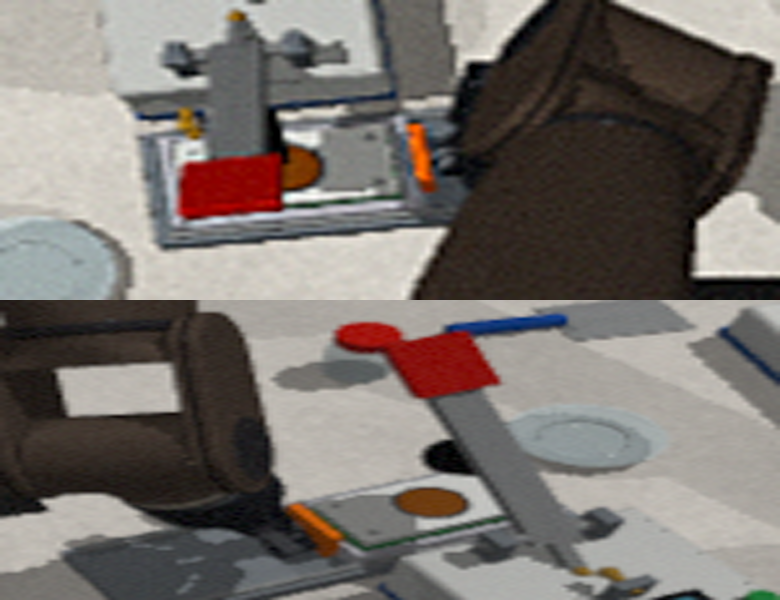

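The carriage has moved about 107 mm, the lever is still raised and the cassette is in the pocket. A force of 20 N while it still creeps forward means it is on the detent hump. Pushing on.

Call:
send_rows(translation=[[0.12,0,0.05],[0,0,0]], rotation=[[0,0,0],[0,0,0]], grip=[0,0])

```text
time: 26.42
eef_pos: [0.6129, 0.1034, 0.0394]
tcp_rot: [0.641, 0.736, 0.143, -0.164]
contact_force: [-0.6, -7.1, 1.3]
opening: 0.003
```

Call:
send_rows(translation=[[0.12,0,0.05],[0,0,0]], rotation=[[0,0,0],[0,0,0]], grip=[0,0])

```text
time: 26.68
eef_pos: [0.6129, 0.1037, 0.0394]
tcp_rot: [0.64, 0.738, 0.14, -0.161]
contact_force: [-2.1, -18.4, 3.8]
opening: 0.002
```

The force fell to 7 N as it jumped 9 mm, then rose against a stop with no further movement, so it is home. Retreating and planning the lever press.

Call:
send_rows(translation=[[0,0,-0.5],[0,0,-1],[0,0,-1],[0,0,-1],[0,0,-1]], rotation=[[0,0,0],[0,0,0],[0,0,0],[0,0,0],[0,0,0]], grip=[0,0,0,0,0])

```text
time: 27.3
eef_pos: [0.6195, 0.0528, 0.1626]
tcp_rot: [0.64, 0.736, 0.144, -0.167]
contact_force: [1.2, -1.0, 0.5]
opening: 0.003
```

```bash
python3 - <<'E'
from plan import *
st(); p=np.array(ctrl.get_state()['eef_pos'])
im2,K2,M2=cam('scene')
h=cv2.inRange(cv2.cvtColor(im2,cv2.COLOR_BGR2HSV),(5,150,80),(20,255,255))[200:275,320:440]
for c in cv2.findContours(h,cv2.RETR_EXTERNAL,cv2.CHAIN_APPROX_NONE)[0]:
    if cv2.contourArea(c)>6: q=np.array(cv2.minAreaRect(c)[0])+[320,200]; print('orange/amber',onz(q,K2,M2,.045).round(4))
q,C=rows(p+[0,0,.15],rot(8),5)
q,C=rows([.5508,.1835,.29],rot(8),6,p0=q,R0=C)
q,C=rows([.4954,.1757,.11],rot(8),15,p0=[.5508,.1835,.27],R0=rot(8))
E
```

```text
t 27.3 tcp [0.6195 0.0528 0.1626] zdir [-0.062  0.426 -0.903] yaz 8.0 F [ 1.2 -1.   0.5] open 0.003 q [-0.24  0.29  1.75  0.43  1.3  -0.54]
orange/amber [[0.6158 0.1167 0.045 ]]
orange/amber [[0.6024 0.1947 0.045 ]]
TOO FAST 0.97 1.01
T [[0.43, -0.01, -0.87], [0.35, -0.01, -0.91], [0.27, -0.01, -0.93], [0.18, -0.02, -0.95], [0.1, -0.01, -0.97]] 
R [[0.01, -1.01, 0.0], [0.01, -1.01, 0.0], [0.01, -1.01, 0.0], [0.01, -1.01, 0.0], [0.01, -1.01, 0.0]]
end err mm [ 0.1 -0.   0.1] deg 0.08
T [[0.77, -0.28, 0.13], [0.77, -0.28, 0.13], [0.77, -0.28, 0.12], [0.77, -0.27, 0.13], [0.78, -0.28, 0.12]] 
R [[0.0, -0.0, -0.0], [0.0, -0.0, -0.0], [0.0, -0.0, -0.0], [0.0, -0.0, -0.0], [0.0, -0.0, -0.0]]
T [[0.77, -0.27, 0.13]] 
R [[0.0, -0.0, -0.0]]
end err mm [ 0.1 -0.1 -0. ] deg 0.08
T [[-0.0, -0.12, 0.36], [-0.0, -0.12, 0.36], [-0.0, -0.12, 0.35], [-0.0, -0.13, 0.36], [-0.0, -0.12, 0.35]] 
R [[0.0, 0.0, 0.0], [0.0, 0.0, 0.0], [0.0, 0.0, 0.0], [0.0, 0.0, 0.0], [0.0, 0.0, 0.0]]
T [[-0.0, -0.13, 0.36], [-0.0, -0.12, 0.35], [-0.0, -0.13, 0.36], [-0.0, -0.12, 0.35], [-0.0, -0.13, 0.36]] 
R [[0.0, 0.0, 0.0], [0.0, 0.0, 0.0], [0.0, 0.0, 0.0], [0.0, 0.0, 0.0], [0.0, 0.0, 0.0]]
T [[-0.0, -0.12, 0.35], [-0.0, -0.13, 0.36], [-0.0, -0.12, 0.35], [-0.0, -0.13, 0.36], [-0.0, -0.12, 0.35]] 
R [[0.0, 0.0, 0.0], [0.0, 0.0, 0.0], [0.0, 0.0, 0.0], [0.0, 0.0, 0.0], [0.0, 0.0, 0.0]]
end err mm [0.1 0.  0.1] deg 0.0
```

Call:
send_rows(translation=[[0.43,0,-0.87],[0.35,0,-0.91],[0.27,0,-0.93],[0.18,0,-0.95],[0.1,0,-0.97]], rotation=[[0,-1,0],[0,-1,0],[0,-1,0],[0,-1,0],[0,-1,0]], grip=[0,0,0,0,0])

```text
time: 27.98
eef_pos: [0.6192, 0.0549, 0.3075]
tcp_rot: [0.656, 0.755, 0.001, -0.003]
contact_force: [1.1, 0.2, 0.4]
opening: 0.002
```

Call:
send_rows(translation=[[0.77,-0.28,0.1],[0.77,-0.28,0.1],[0.77,-0.28,0.1],[0.77,-0.28,0.1],[0.77,-0.28,0.1]], rotation=[[0,0,0],[0,0,0],[0,0,0],[0,0,0],[0,0,0]], grip=[0,0,0,0,0])

```text
time: 28.6
eef_pos: [0.5606, 0.1639, 0.291]
tcp_rot: [0.656, 0.754, 0.001, -0.004]
contact_force: [-0.2, 0.9, -0.5]
opening: 0.002
```

Call:
send_rows(translation=[[0.77,-0.28,0.1],[0,0,0],[0,0,0]], rotation=[[0,0,0],[0,0,0],[0,0,0]], grip=[0,0,0])

```text
time: 28.98
eef_pos: [0.5504, 0.1841, 0.2893]
tcp_rot: [0.656, 0.755, 0.001, -0.003]
contact_force: [0.7, -0.2, -0.4]
opening: 0.001
```

```bash
python3 - <<'E'
from cas import *
st(); im,K,M=face(.052,save='pics/w10.png')
h=cv2.cvtColor(im,cv2.COLOR_BGR2HSV); m=cv2.inRange(h,(0,150,60),(4,255,255))
c=max(cv2.findContours(m,cv2.RETR_EXTERNAL,cv2.CHAIN_APPROX_NONE)[0],key=cv2.contourArea); r=cv2.minAreaRect(c); print('pad px',r, onz(r[0],K,M,.24).round(4))
print('tcp px', proj(np.array(ctrl.get_state()['eef_pos']),K,M))
E
```

```text
t 28.98 tcp [0.5504 0.1841 0.2893] zdir [-0.003  0.006 -1.   ] yaz 7.97 F [ 0.7 -0.2 -0.4] open 0.001 q [0.15 0.04 1.75 0.01 1.35 0.01]
wrist amber [0.6284 0.1161] axes [0.0157 0.0406] px [371. 231.]
wrist amber [0.7836 0.2019] axes [0.0112 0.0245] px [517.7 179.8]
wrist amber [0.9285 0.0993] axes [0.0316 0.3223] px [608.9 256.3]
wrist amber [0.6041 0.1973] axes [0.0236 0.035 ] px [364.8 161.7]
wrist amber [0.6459 0.2435] axes [0.0109 0.0237] px [409.3 127.6]
pad px ((318.70721435546875, 222.47096252441406), (76.0020980834961, 92.40618133544922), 79.15969848632812) [[0.5512 0.1845 0.24  ]]
tcp px [[318.07634921 259.79698802]]
```

I have used all 12 pictures, so I'll go by measurements. The pad centre reads (0.551,0.1845), directly below the tool. Pressing along the lever's arc.

Call:
send_rows(translation=[[0,0,0.6],[0,-0.06,0.3],[0,-0.12,0.36],[0,-0.12,0.36],[0,-0.12,0.36]], rotation=[[0,0,0],[0,0,0],[0,0,0],[0,0,0],[0,0,0]], grip=[0,0,0,0,0])

```text
time: 29.65
eef_pos: [0.5381, 0.1826, 0.2302]
tcp_rot: [0.656, 0.754, 0.002, -0.002]
contact_force: [-0.1, -0.2, 2.2]
opening: 0.001
```

Call:
send_rows(translation=[[0,-0.14,0.36],[0,-0.14,0.36],[0,-0.14,0.36],[0,-0.14,0.36],[0,-0.12,0.36]], rotation=[[0,0,0],[0,0,0],[0,0,0],[0,0,0],[0,0,0]], grip=[0,0,0,0,0])

```text
time: 30.28
eef_pos: [0.5176, 0.1801, 0.1761]
tcp_rot: [0.656, 0.754, 0.002, -0.003]
contact_force: [-1.8, -0.3, 5.9]
opening: -0.002
```

Call:
send_rows(translation=[[0,-0.12,0.36],[0,-0.12,0.36],[0,-0.12,0.36],[0,-0.1,0.36],[0,-0.1,0.36]], rotation=[[0,0,0],[0,0,0],[0,0,0],[0,0,0],[0,0,0]], grip=[0,0,0,0,0])

```text
time: 30.9
eef_pos: [0.5006, 0.1781, 0.1215]
tcp_rot: [0.656, 0.754, 0.001, -0.003]
contact_force: [0.0, -0.3, -0.8]
opening: -0.001
```

Call:
send_rows(translation=[[0,0,0.2],[0,0,0.15],[0,0,0]], rotation=[[0,0,0],[0,0,0],[0,0,0]], grip=[0,0,0])

```text
time: 31.28
eef_pos: [0.5005, 0.1781, 0.1171]
tcp_rot: [0.656, 0.755, -0.001, -0.004]
contact_force: [-14.4, -3.7, 28.6]
opening: -0.0
```

The force fell to zero at z = 0.1215 (the snap), then rose against the stop. Backing off and checking.

Call:
send_rows(translation=[[0,0,-0.4],[0,0,-0.8],[0,0,-1],[0,0,-1],[0,0,-1]], rotation=[[0,0,0],[0,0,0],[0,0,0],[0,0,0],[0,0,0]], grip=[0,0,0,0,0])

```text
time: 31.9
eef_pos: [0.5008, 0.1774, 0.2379]
tcp_rot: [0.656, 0.754, 0.001, -0.003]
contact_force: [-0.4, 0.5, 0.5]
opening: -0.001
```

Call:
send_rows(translation=[[-1,0,-1],[-1,0,-1],[-1,0,-0.5],[-1,0,0],[-1,0,0]], rotation=[[0,0,0],[0,0,0],[0,0,0],[0,0,0],[0,0,0]], grip=[0,0,0,0,0])

```text
time: 32.52
eef_pos: [0.5221, 0.0276, 0.3115]
tcp_rot: [0.656, 0.754, 0.002, -0.003]
contact_force: [0.2, -0.4, 0.6]
opening: 0.004
```

Call:
send_rows(translation=[[-1,0,0],[-1,0,0],[-1,0,0],[-1,0,0],[0,0,0]], rotation=[[0,0,0],[0,0,0],[0,0,0],[0,0,0],[0,0,0]], grip=[0,0,0,0,0])

```text
time: 33.15
eef_pos: [0.5386, -0.0918, 0.3101]
tcp_rot: [0.657, 0.753, 0.001, -0.004]
contact_force: [0.2, 0.3, -0.3]
opening: 0.0
```

```bash
python3 - <<'E'
from plan import *
st(); a=np.radians(8); ax=np.array([np.cos(a),np.sin(a)]); ay=np.array([-ax[1],ax[0]])
O=np.load('pics/top0.npz')['im'],np.load('pics/scene0.npz')['im']
N=[cam(n) for n in('top','scene')]
def bl(im,lo,hi,box,amin=15):
    x0,y0,x1,y1=box; h=cv2.inRange(cv2.cvtColor(im,cv2.COLOR_BGR2HSV),lo,hi)[y0:y1,x0:x1].copy()
    return [(np.array(cv2.minAreaRect(c)[0])+[x0,y0],cv2.contourArea(c)) for c in cv2.findContours(h,cv2.RETR_EXTERNAL,cv2.CHAIN_APPROX_NONE)[0] if cv2.contourArea(c)>amin]
for i,(nm,pb,ob) in enumerate((('top',(225,165,290,225),(225,150,330,205)),('scene',(355,150,430,250),(320,200,440,275)))):
    im,K,M=N[i]
    for p,A in bl(im,(0,150,60),(4,255,255),pb):
        print(nm,'red',p.round(1),A,'at .121',onz(p,K,M,.121)[0,:2].round(4),'at .24',onz(p,K,M,.24)[0,:2].round(4))
    for p,A in bl(im,(5,150,60),(20,255,255),ob): print(nm,'orange',p.round(1),A,onz(p,K,M,.05)[0,:2].round(4), 'xh,yh',(onz(p,K,M,.05)[0,:2]@np.c_[ax,ay]).round(4))
    for n,lo,hi,box in(('blue','100,120,30','130,255,255',[(380,200,445,240),(185,225,255,255)][i]),('jarcap','0,150,60','5,255,255',[(228,240,260,268),(368,150,383,172)][i]),('carton','38,120,60','75,255,255',[(345,125,385,170),(265,270,310,325)][i]),('brown','0,0,0','180,255,60',[(395,255,430,280),(195,180,225,200)][i])):
        f=lambda s:tuple(map(int,s.split(',')))
        b0=max(bl(O[i],f(lo),f(hi),box,3),key=lambda t:t[1],default=None); b1=max(bl(im,f(lo),f(hi),box,3),key=lambda t:t[1],default=None)
        print(nm,n,b0 and b0[0].round(1),b1 and b1[0].round(1))
    x0,y0,x1,y1=[(195,185,235,225),(400,185,445,225)][i]; print(nm,'dish diff',np.abs(O[i][y0:y1,x0:x1].astype(int)-im[y0:y1,x0:x1]).mean().round(1))
E
```

```text
t 33.15 tcp [ 0.5386 -0.0918  0.3101] zdir [-0.004  0.007 -1.   ] yaz 7.78 F [ 0.2  0.3 -0.3] open 0.0 q [-0.36 -0.05  1.8   0.01  1.4  -0.49]
top red [260.6 209.7] 251.5 at .121 [0.501  0.1771] at .24 [0.4818 0.1611]
top orange [282. 179.] 29.5 [0.6162 0.1171] xh,yh [0.6265 0.0302]
top blue [409. 221.] [409.  221.1]
top jarcap [240.8 252.6] [240.8 252.6]
top carton [364.6 146.9] [370.2 140.3]
top brown [414.5 267.5] [414.3 267.4]
top dish diff 9.1
scene red [378.9 190.3] 238.5 at .121 [0.5051 0.1747] at .24 [0.5863 0.1243]
scene red [380.5 164.5] 98.0 at .121 [0.4137 0.2194] at .24 [0.5075 0.1629]
scene orange [372.5 240.2] 113.0 [0.6184 0.115 ] xh,yh [0.6284 0.0278]
scene blue [217.5 235.3] [217.5 235.4]
scene jarcap [378.5 164.5] [378.5 164.5]
scene carton [287.3 297.5] [287.5 297.4]
scene brown [208.  192.5] [208.  192.5]
scene dish diff 17.2
```

```bash
python3 - <<'E'
from plan import *
for n,boxes in(('top',{'dish':(198,188,242,228),'carton':(345,128,385,168)}),('scene',{'dish':(400,188,445,222),'carton':(262,268,315,325)})):
    o=np.load(f'pics/{n}0.npz')['im']; im,_,_=cam(n)
    for k,(x0,y0,x1,y1) in boxes.items():
        e=lambda i:cv2.cvtColor(i,cv2.COLOR_BGR2GRAY)
        r=cv2.matchTemplate(e(im[y0-8:y1+8,x0-8:x1+8]),e(o[y0:y1,x0:x1]),cv2.TM_CCOEFF_NORMED); _,v,_,l=cv2.minMaxLoc(r); print(n,k,'shift px',np.array(l)-8,'score',round(v,2))
    cs=cv2.inRange(cv2.cvtColor(im,cv2.COLOR_BGR2HSV),(45,100,25),(80,255,255)); print('green px in pocket area',cv2.countNonZero(cs[170:205,235:290] if n=='top' else cs[215:260,360:430]))
st(); print(ctrl.get_state()['time'])
E
```

```text
top dish shift px [0 0] score 0.87
top carton shift px [0 0] score 0.44
green px in pocket area 15
scene dish shift px [0 0] score 0.47
scene carton shift px [0 0] score 0.98
green px in pocket area 18
t 33.35 tcp [ 0.5387 -0.0895  0.3111] zdir [-0.002  0.007 -1.   ] yaz 7.99 F [ 0.4 -0.5  0.5] open -0.001 q [-0.35 -0.05  1.8   0.01  1.4  -0.49]
33.35
```

```bash
python3 -c "
from plant import ticket
print(ticket.sign_off())"
```

```text
the job is handed in; nothing more can be done
None
```

I did every step in the order asked and handed the job in at about 33 s of the 72 s allowed. No verdict came back, so what follows rests on my own checks.

**What I did**
- I pinched the green cassette in the rack and tilted it onto the mat, where it lay window up about 4 mm from the mat's centre.
- I took it across its width and set it in the pocket, then pushed the carriage home by its tab. After that I pressed the lever down through its detent and backed the arm clear.

**What the last checks showed**
- **Cassette:** before the push its window was about 1–2 mm from the pocket centre I measured.
- **Carriage:** pushing took about 20 N at the detent. It then jumped 9 mm, the force fell to 7 N, and it met a firm stop. In both fixed views the tab had moved about 115 mm, which puts the pocket in line with the lever, as it should be when home.
- **Lever:** the force dropped to zero at the snap. With the arm away, both views put the pad at its "down" height of 121 mm.
- **Other objects:** the blue cassette and both jars had not moved. The carton had not moved in the scene view and the dish had not in the top view.

**Weaker checks**
- **Carton and dish:** the carton's colour centroid in the top view shifted by about 6–7 pixels in each direction. I put that down to the arm covering part of it. The image matches for the carton in the top view (0.44) and the dish in the scene view (0.47) were weak, though both showed no shift.
- **Cassette at the end:** the lever covers much of the cassette now. I confirmed it was still in the pocket from the window still visible after the push and from green pixels at the end, not from a full view.

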